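# Weigh the heat-sink scrap on the hand scale

## Task

Take the hand scale out of its forked stand by the grip bar, catch the wire handle of the scrap basket on its hook and lift smoothly, without jerking or running the scale to its end stop, until the basket just clears the bench by one or two centimetres; let it hang still there for two seconds so the weight can be read. Then lower the basket gently back, upright, where it stood, unhook it, and hang the scale back in its stand. Leave everything else on the bench where it is and do not touch the basket with the fingers.

Things in the scene. Friction and masses are not known exactly. Their poses are not given: they have to be found in the camera images.
- scale_grip (a point): Hand scale, 160 g: centre of its grey grip bar, 26 mm (scale x) by 84 mm (scale y) by 36 mm high; pinch it across its 26 mm (fingers on its -x and +x faces). Below it an aluminium housing, 22 (x) by 30 (y) mm, reaches to 78 mm under this point; from that comes a white plunger with a steel hook. Scale z is up.
- hook_bowl (a point): Hook of 6 mm wire bent in the scale's x-z plane: the wire's upper face at the bottom of the bowl, 119 mm under the grip bar's centre when unloaded; the hook reaches 6 mm lower. Shank on the -x side, free tip on the +x side ending 13 mm above this point; mouth 11 mm wide, centred on this point. A bar enters over the tip from the +x side.
- scale_hook (a joint): Extension of the scale's spring, m: 0 unloaded, grows as the hook is pulled down out of the housing. Pull in N = 0.5 + 75 x extension (the 30 g hook itself included); end stop at 0.105 m. A load on it bounces if jerked.
- stand_seat (a point): Where the grip bar's centre is when the scale hangs in its fixed stand, 143 mm above the table. The bar lies across two level prongs whose tops are 18 mm under this point; the housing hangs between them. Nothing stands above the prongs but their tips, turned up 10 mm: the scale lifts straight out and goes straight back down. Axes as stand; scale x along stand x.
- basket_bail (a point): Scrap basket's stiff wire handle: the centre of its 6 mm wire at the peak, 107 mm above the basket's underside. The wire runs along the basket's y, falls 6 mm over the first 22 mm each side, then to 80 mm high at the sides (y = +-49.5 mm). The space under it is open, from both the +x and -x sides, down to the contents, at most 50 mm above the underside.
- basket_base (a point): Centre of the basket's underside, on the table at the start (height 0).
- basket: Square steel scrap basket, 96 by 96 mm and 50 mm high, with heat sinks fixed in it and a peaked wire handle; 0.25 to 0.63 kg, differing every time. Origin at the centre of its underside, z up, handle wire along y. Not to be confused with the tower cooler of like size, which has no handle.
- scale: The hand scale with its hook; origin at the grip bar's centre.
- cooler: Bystander: tower CPU cooler with a fan, 97 by 92 mm, 102 mm high; origin under its centre. It and the basket may stand in each other's place.
- cleaner: Bystander: brass tip-cleaner bowl, 64 mm across, 45 mm high.
- flux: Bystander: blue jar, 44 mm across, 75 mm high.
- reel: Bystander: green solder reel lying flat, 64 mm across, 25 mm high.
- driver: Bystander: screwdriver lying flat, 160 mm long.
- card: Bystander: bare graphics card lying flat, 100 by 200 mm, 30 mm high at its bracket.
- mouse: Bystander: black mouse, 60 mm, 36 mm high.
- stand: Scale stand: two 8 mm steel prongs along its x, at y = -26 and +26 mm, from 34 mm in front of the seat (-x, tips turned up) to 85 mm behind (+x), where legs go down to a base plate 12 mm thick. Origin on the table straight under the seat, z up.
There are look-alikes about, which are no part of the job. Of the things that look like the scale, the smallest one is meant.

How it is judged (in metres and radians):
On the way:
1. the basket hangs still from the hook, 8 to 30 mm clear of the bench, for 1.2 s (height (world z) of basket_base between 0.008 and 0.03 m and contact force between scale and basket above 1.2 N and angle between basket's own z axis and vertical below 0.15 rad and linear speed of basket below 0.05 m/s), for 1.2 s.
At the end, for the whole second after the job is handed in: The basket stands upright on the bench within 30 mm of where it stood, off the hook; the scale hangs upright in its stand, its bar lying across both prongs within 25 mm of the seat and 0.3 rad of square; both at rest and released (distance of basket_base from where it was at the start of the episode below 0.03 m and height (world z) of basket_base below 0.004 m and angle between basket's own z axis and vertical below 0.06 rad and linear speed of basket below 0.02 m/s and contact force between scale and basket below 0.05 N and horizontal distance between scale_grip and stand_seat below 0.025 m and z of scale_grip in the frame of stand between 0.138 and 0.15 m and angle between scale's own z axis and vertical below 0.12 rad and angle between the x axis of scale and the x axis of stand, either way round below 0.3 rad and linear speed of scale below 0.03 m/s); the robot touches nothing.
It fails at once if the scale is overloaded or jerked: more than 10 N between scale and basket, or the spring drawn past 98 mm (contact force between scale and basket above 10 N or value of joint scale_hook above 0.098 m).
It fails at once if the basket is lifted more than 70 mm (height (world z) of basket_base above 0.07 m).
It fails at once if the basket is dropped, flung or tipped (over 0.35 m/s or 0.4 rad) (linear speed of basket above 0.35 m/s or angle between basket's own z axis and vertical above 0.4 rad).
It fails at once if the fingers or arm touch the basket (contact force between any of the fingers, the arm and basket above 0.5 N).
It fails at once if a bystander is moved more than 20 mm (distance of any of cooler, cleaner, flux, reel, driver, card, mouse from where it was at the start of the episode above 0.02 m).
It also fails if it takes over 72 s, if anything falls off the work surface, if the arm or the gripper's body presses on something with over 40 N, if the wrist force passes 120 N, or if a joint passes its speed limit or range.

## Robot

A 6-joint arm with a two-finger parallel gripper is mounted at the origin on the work surface. World frame = base frame: x ahead of the robot, y to its left, z up, the work surface at z = 0. Lengths are in mm, angles in rad, forces in N, time in s.
With the tool pointing down it reaches from about 350 to 725 mm from the base axis. Payload 6 kg.
Tool frame: the origin (TCP) lies midway between the tips of the shut fingers; the grasp point (between the pads) lies 19 mm behind it; z points along the fingers, y is the direction in which the jaws open and shut (so a half turn about z gives the same grasp; the last joint's range is limited). The gripper opens to 85 mm and grips with 20 to 120 N. Pads are 22 mm wide; open, the fingers measure 114 mm over their backs; the gripper's body (76 mm by 85 mm) begins 54 mm behind the grasp point. The pads swing forward as they close: fully open they stand 13 mm farther back than shut.
Start: joints at [1.675, 0.04, 0.085, 0, -1.615, -0.334], TCP at [136.644, 584.21, 231.261] pointing down, gripper open.
Joint ranges: [-2.56, 2.56], [-1.29, 2.01], [-1.08, 1.49], [-3.29, 1.98], [-2.81, -0.18], [-2.99, 2.99]. Speed limits (rad/s): [2.57, 2.57, 3.01, 3.14, 3.14, 3.14].

## Interface

Orientations are given as a rotation vector (axis times angle).
In Python, from station import r, imaging gives the robot as it stands. The module is installed in compiled form; this text tells all that it offers.
- The arm moves only by the tool drive_tool, never from a script. Its argument "steps" is a list of rows, each an object of numbers: "tx", "ty", "tz": the shift along the tool's x, y, z in mm; "rx", "ry", "rz": the turn, a rotation vector about the tool's x, y, z in degrees; "grip": the finger opening in mm, from 0 to 85.4. A call has 1 to 5 rows; each row is the pose to reach, as a shift and turn from the pose commanded when the call began, along the tool's axes at that moment; what a row does not reach only later rows make up. A row lasts 1/8 s, in which the tool goes at most 62.5 mm and 10.7 degrees, less where a joint would pass 70% of its speed; a pose out of reach is approached as far as the arm can. A call with a gripper value outside its range is refused whole. The fingers move at their own pace and stop on an object; "squeeze" is the grip in N (left out, the last holds). Time passes only in rows, so rows that repeat a pose let the fingers close. It gives the time, the measured TCP pose, the force and the opening at its end, in the units of the state.
- r.state(): the state, without advancing time (a new reading comes with each control period).
- imaging.snapshot(name): name is "side" or "top"; returns the picture (420x560x3 uint8, red, green, blue); there is no depth.
- imaging.calibration(name): a dict with "K" (3x3 intrinsics, pixels), "D" ([k1, k2, p1, p2, k3] as OpenCV has them; the pictures are not rectified), "R" (3x3) and "t" (3): a world point X has camera coordinates R X + t. Camera axes: x right, y down, z forward; pixel columns grow to the right and rows downward; lengths in mm; the calibration is good to about 2 mm. A picture is of the moment at which its call begins. calibration takes no time and is no camera call.
- r.finish_job(): hands the job in, once; it reports no verdict.
The state is a dict: "t": time; "joints": joint angles; "joint_vel": joint speeds; "tau": joint torques, N m; "eef_pos": TCP position; "eef_rot": TCP orientation; "contact_force": force on the tool from outside, world axes, zero at the start; "wrist_torque": the same for the moment, N m; "opening": finger opening in mm.
Only numpy, scipy, OpenCV 4.12 (cv2) and the standard library are available. Lean on these libraries where they do the work, as an engineer would, in place of code of your own. Each camera call takes 0.05 s, during which the arm holds its last target.

## Working session

There is one attempt and no reset: what is moved stays moved. The work goes in short steps, Python scripts to look and compute and a tool call to move; the robot and the scene stay as the last step left them, time stands still between calls to the robot, and variables do not carry over. Pictures are saved under pics/ and viewed, and the job is handed in when it is done.

Besides the shell and the picture viewer there is one more tool, called after "Emit:" as name(argument=value, ...), one argument or row to a line, values as JSON. drive_tool: Moves the arm, as the interface text tells. Its arguments: {"type":"object","properties":{"steps":{"type":"array"},"squeeze":{"type":"number"}},"required":["steps"]}

```bash
mkdir -p pics
python3 - <<'E'
from station import r, imaging
import cv2
print(r.state())
for n in("side","top"):
    im=imaging.snapshot(n); cv2.imwrite(f"pics/{n}0.png",im[:,:,::-1]); print(n,imaging.calibration(n))
E
```

```text
{'t': 0.0, 'joints': array([ 1.67471971e+00,  4.08356890e-02,  8.38094927e-02, -4.71447856e-04,
       -1.61548979e+00, -3.33660940e-01]), 'joint_vel': array([ 3.22866944e-05, -1.75244968e-03, -9.80884037e-04, -5.55601634e-04,
       -3.13745427e-04,  6.21099445e-04]), 'tau': array([-1.35537789e-04, -3.68211043e+01,  3.47417629e+01,  6.93247274e+00,
       -5.32038772e-03,  7.35885635e-06]), 'eef_pos': array([136.49780738, 583.93440633, 230.263079  ]), 'eef_rot': array([ 3.11912359e+00, -3.59841488e-01, -1.35816534e-04]), 'contact_force': array([ 0.39141033, -0.09013161, -0.44573476]), 'wrist_torque': array([-0.00779061,  0.03677803,  0.04811608]), 'opening': 85.4891920662327}
side {'K': array([[499.34785956,   0.        , 274.79264808],
       [  0.        , 499.34785956, 202.6147584 ],
       [  0.        ,   0.        ,   1.        ]]), 'D': array([-0.11106306,  0.        ,  0.        ,  0.        ,  0.        ]), 'R': array([[-0.85206669, -0.52334135, -0.00980691],
       [-0.4061178 ,  0.67279981, -0.61839206],
       [ 0.33022823, -0.52292852, -0.78580855]]), 't': array([ 424.14526656,  336.20548314, 1050.65071033])}
top {'K': array([[506.01918713,   0.        , 286.26211838],
       [  0.        , 506.01918713, 209.047875  ],
       [  0.        ,   0.        ,   1.        ]]), 'D': array([-0.13438412,  0.        ,  0.        ,  0.        ,  0.        ]), 'R': array([[ 0.02129178, -0.99963404,  0.01668671],
       [-0.99843896, -0.02212243, -0.05128587],
       [ 0.05163625, -0.0155687 , -0.9985446 ]]), 't': array([-109.49628337,  531.01808653, 1250.24867902])}
```

View pics/side0.png

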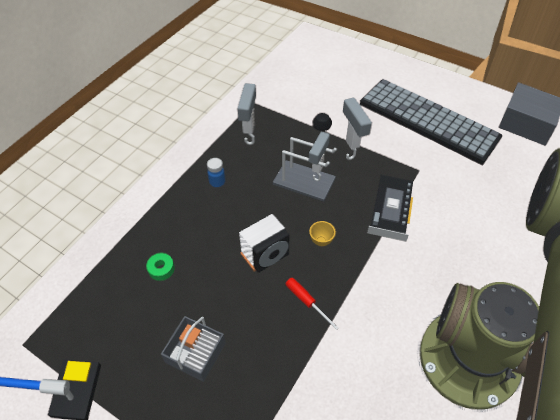

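View pics/top0.png

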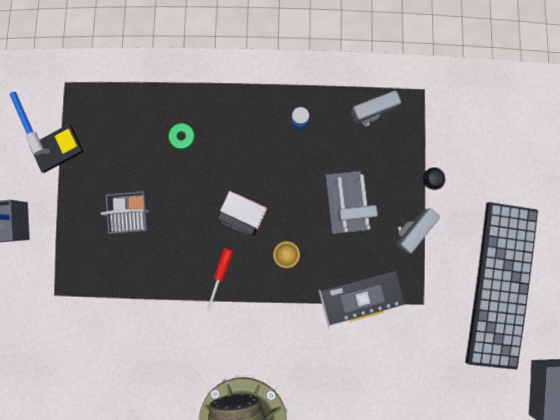

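Run:
```python
import cv2, numpy as np
a=cv2.imread("pics/side0.png");b=cv2.imread("pics/top0.png")
s=lambda im,x,y,w,h,k:cv2.resize(im[y:y+h,x:x+w],None,fx=k,fy=k,interpolation=cv2.INTER_CUBIC)
cv2.imwrite("pics/c1.png",np.hstack([s(b,310,160,80,80,5),s(b,85,172,80,80,5)]))
cv2.imwrite("pics/c2.png",np.hstack([s(a,270,125,80,80,5),s(a,150,305,80,80,5)]))
```

```text
(no output)
```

View pics/c1.png

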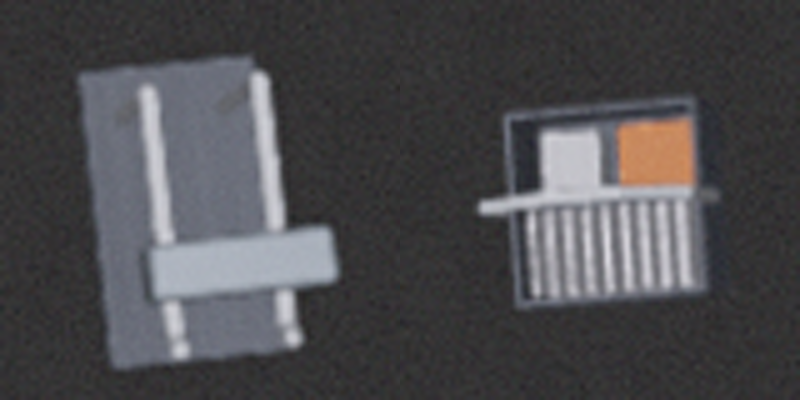

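View pics/c2.png

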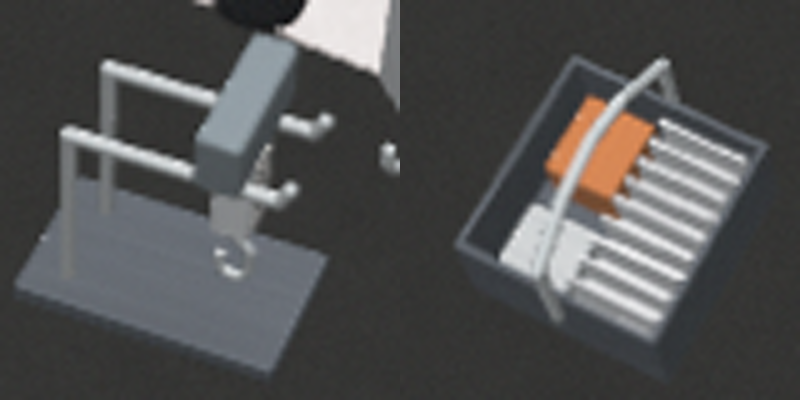

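```bash
cat > h.py <<'E'
import numpy as np, cv2
from station import r, imaging
def cal(n):
    c=imaging.calibration(n); return c["K"],c["D"],c["R"],c["t"]
def ray(n,p):
    K,D,R,t=cal(n); u=cv2.undistortPoints(np.array([[p]],float),K,D)[0,0]
    return -R.T@t, R.T@np.array([u[0],u[1],1])
def plane(n,p,z):
    c,d=ray(n,p); return c+d*(z-c[2])/d[2]
def tri(p,q):
    c,d=ray("side",p);e,f=ray("top",q); A=np.array([d,-f]).T
    s=np.linalg.lstsq(A,e-c,rcond=None)[0]; a,b=c+d*s[0],e+f*s[1]; return (a+b)/2,np.linalg.norm(a-b)
def proj(n,X):
    K,D,R,t=cal(n); return cv2.projectPoints(np.array([X],float),cv2.Rodrigues(R)[0],t,K,D)[0][0,0]
E
python3 - <<'E'
from h import *
np.set_printoptions(precision=1,suppress=True)
T=lambda x,y:(310+x/5,160+y/5)
B=lambda x,y:(85+(x-400)/5,172+y/5)
S=lambda x,y:(270+x/5,125+y/5)
SB=lambda x,y:(150+(x-400)/5,305+y/5)
print("bar top corners z161",[plane("top",T(*p),161) for p in[(150,250),(332,228),(338,280),(155,298)]])
print("prong L tip,back z125",plane("top",T(181,350),125),plane("top",T(148,90),125))
print("prong R",plane("top",T(295,340),125),plane("top",T(260,78),125))
rim=[plane("top",B(*p),50) for p in[(505,113),(695,97),(707,292),(518,305)]];print("rim",rim,np.mean(rim,0))
rs=[plane("side",SB(*p),50) for p in[(575,57),(768,147),(655,342),(458,245)]];print("rim side",rs,np.mean(rs,0))
print("base plate",[plane("top",T(*p),12) for p in[(80,75),(252,57),(300,348),(115,368)]])
print("bar side top z161",[plane("side",S(*p),161) for p in[(262,35),(298,48),(240,147),(200,130)]])
print("lookalikes",tri((249,88),(377,105)),tri((355,105),(425,222)),tri((250,140),(370,124)),tri((351,156),(405,245)))
print(-cal("side")[2].T@cal("side")[3])
E
python3 - <<'E'
import cv2
a=cv2.imread("pics/side0.png")
cv2.imwrite("pics/c3.png",cv2.resize(a[75:195,230:380],None,fx=5,fy=5,interpolation=cv2.INTER_CUBIC))
E
```

```text
bar top corners z161 [array([ 526.2, -214.8,  161. ]), array([ 537.8, -296.2,  161. ]), array([ 514.7, -299.2,  161. ]), array([ 505. , -217.4,  161. ])]
prong L tip,back z125 [ 482.7 -234.2  125. ] [ 601.7 -217.2  125. ]
prong R [ 488.3 -286.7  125. ] [ 608.5 -269.   125. ]
rim [array([557.2, 347.1,  50. ]), array([567. , 251.9,  50. ]), array([471.7, 242.6,  50. ]), array([463. , 336.9,  50. ])] [514.7 294.6  50. ]
rim side [array([568.4, 254. ,  50. ]), array([473.7, 243.9,  50. ]), array([464.3, 337.1,  50. ]), array([558. , 347.6,  50. ])] [516.1 295.6  50. ]
base plate [array([ 621.5, -196.3,   12. ]), array([ 632.9, -283.5,   12. ]), array([ 486.3, -309.7,   12. ]), array([ 474.4, -216.4,   12. ])]
bar side top z161 [array([ 535.2, -293.1,  161. ]), array([ 515.3, -294.2,  161. ]), array([ 507.6, -218.8,  161. ]), array([ 529.7, -218.7,  161. ])]
lookalikes (array([ 749.8, -285.5,  217.6]), np.float64(2.323359044855183)) (array([ 501. , -400.5,  186.2]), np.float64(3.83966505999381)) (array([ 762.6, -305.1,    6.2]), np.float64(12.966490311480854)) (array([ 465.1, -387. ,   28.2]), np.float64(35.66779637643023))
[ 151.   545.2 1037.7]
```

View pics/c3.png

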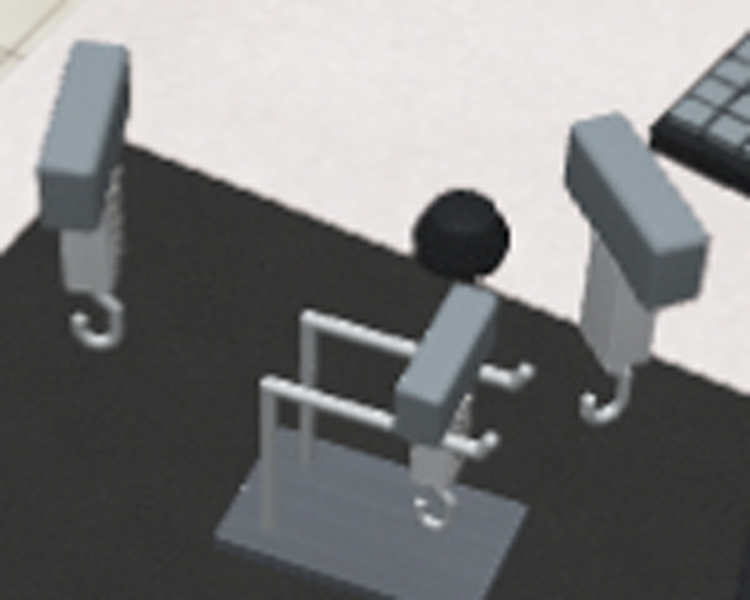

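Emit:
drive_tool(
  steps=[
    {"tx": 85,"ty": 59,"tz": -10,"rz": 10},
    {"tx": 126,"ty": 88,"tz": -20,"rz": 20},
    {"tx": 168,"ty": 118,"tz": -30,"rz": 30},
    {"tx": 210,"ty": 147,"tz": -40,"rz": 40},
    {"tx": 250,"ty": 175,"tz": -40,"rz": 50},
  ],
)

```text
$.steps[0]: bad value
```

```bash
cat >> h.py <<'E'
from scipy.spatial.transform import Rotation as Ro
def go(pos,jaw,up=None):
    "shift/turn to TCP pos, tool down with tool y yaw jaw deg"
    s=r.state(); R0=Ro.from_rotvec(s["eef_rot"])
    j=np.radians(jaw); y=np.array([np.cos(j),np.sin(j),0]); z=np.array([0,0,-1.]); x=np.cross(y,z)
    Rt=Ro.from_matrix(np.array([x,y,z]).T)
    np.set_printoptions(precision=1,suppress=True)
    print("pos",s["eef_pos"],"t",round(s["t"],2),"j",np.round(s["joints"],2),"F",s["contact_force"],"op",round(s["opening"],1))
    print("shift",R0.inv().apply(np.array(pos)-s["eef_pos"]),"turn",np.degrees((R0.inv()*Rt).as_rotvec()))
E
python3 -c "
from h import *
go((520.5,-256.5,270),8.1-180);go((520.5,-256.5,270),8.1)"
```

```text
pos [136.5 584.  230.4] t 0.1 j [ 1.7  0.   0.1 -0.  -1.6 -0.3] F [ 0.4 -0.4 -0.6] op 85.2
shift [565.3 731.  -38.4] turn [ 0.1 -0.1 68.7]
pos [136.5 584.  230.4] t 0.1 j [ 1.7  0.   0.1 -0.  -1.6 -0.3] F [ 0.4 -0.4 -0.6] op 85.2
shift [565.3 731.  -38.4] turn [   0.1    0.1 -111.3]
```

Emit:
drive_tool(
  steps=[
    {"tx": 48,"ty": 34,"tz": -8,"rx": 0,"ry": 0,"rz": 9,"grip": 85},
    {"tx": 96,"ty": 68,"tz": -16,"rx": 0,"ry": 0,"rz": 18,"grip": 85},
    {"tx": 144,"ty": 102,"tz": -24,"rx": 0,"ry": 0,"rz": 27,"grip": 85},
    {"tx": 192,"ty": 136,"tz": -32,"rx": 0,"ry": 0,"rz": 36,"grip": 85},
    {"tx": 240,"ty": 170,"tz": -40,"rx": 0,"ry": 0,"rz": 45,"grip": 85},
  ],
)

```text
t: 0.72
eef_pos: [332.4, 362.4, 271.3]
eef_rot: [2.742, -1.533, -0.0]
contact_force: [0.5, 1.3, 0.1]
opening: 85.1
```

```bash
python3 -c "
from h import *
go((520.5,-256.5,270),8.1-180)"
```

```text
pos [332.4 362.4 271.3] t 0.72 j [ 1.2 -0.2 -0.1 -0.  -1.7 -0.7] F [0.5 1.3 0.1] op 85.1
shift [625.8 163.7   1.3] turn [ 0.   0.  23.5]
```

Emit:
drive_tool(
  steps=[
    {"tx": 58,"ty": 15,"tz": 0,"rx": 0,"ry": 0,"rz": 4,"grip": 85},
    {"tx": 116,"ty": 30,"tz": 0,"rx": 0,"ry": 0,"rz": 8,"grip": 85},
    {"tx": 174,"ty": 45,"tz": 0,"rx": 0,"ry": 0,"rz": 12,"grip": 85},
    {"tx": 232,"ty": 60,"tz": 0,"rx": 0,"ry": 0,"rz": 16,"grip": 85},
    {"tx": 290,"ty": 75,"tz": 0,"rx": 0,"ry": 0,"rz": 20,"grip": 85},
  ],
)

```text
t: 1.35
eef_pos: [420.8, 76.3, 271.2]
eef_rot: [-2.437, 1.982, 0.0]
contact_force: [1.0, -0.0, -0.0]
opening: 85.2
```

```bash
python3 -c "
from h import *
go((520.5,-256.5,270),8.1-180)"
```

```text
pos [420.8  76.3 271.2] t 1.35 j [ 0.7 -0.4 -0.2 -0.  -1.8 -0.5] F [ 1. -0. -0.] op 85.2
shift [346.1 -29.9   1.1] turn [-0.   0.   3.6]
```

Emit:
drive_tool(
  steps=[
    {"tx": 60,"ty": -5,"tz": 0,"rx": 0,"ry": 0,"rz": 1,"grip": 85},
    {"tx": 120,"ty": -10,"tz": 0,"rx": 0,"ry": 0,"rz": 2,"grip": 85},
    {"tx": 180,"ty": -15,"tz": 0,"rx": 0,"ry": 0,"rz": 3,"grip": 85},
    {"tx": 240,"ty": -20,"tz": 0,"rx": 0,"ry": 0,"rz": 3.6,"grip": 85},
    {"tx": 300,"ty": -26,"tz": 0,"rx": 0,"ry": 0,"rz": 3.6,"grip": 85},
  ],
)

```text
t: 1.98
eef_pos: [507.9, -212.3, 271.1]
eef_rot: [-2.375, 2.057, 0.0]
contact_force: [1.6, 0.9, 2.0]
opening: 85.0
```

```bash
python3 -c "
from h import *
go((520.5,-256.5,230),8.1-180)"
```

```text
pos [ 507.9 -212.3  271.1] t 1.98 j [-0.  -0.1  0.  -0.  -1.7  0.2] F [1.6 0.9 2. ] op 85.0
shift [45.5 -6.1 41.1] turn [0.  0.  0.1]
```

Emit:
drive_tool(
  steps=[
    {"tx": 45,"ty": -6,"tz": 20,"rx": 0,"ry": 0,"rz": 0,"grip": 85},
    {"tx": 45.5,"ty": -6,"tz": 60,"rx": 0,"ry": 0,"rz": 0,"grip": 85},
    {"tx": 45.5,"ty": -6,"tz": 85,"rx": 0,"ry": 0,"rz": 0,"grip": 85},
    {"tx": 45.5,"ty": -6,"tz": 90,"rx": 0,"ry": 0,"rz": 0,"grip": 85},
    {"tx": 45.5,"ty": -6,"tz": 90,"rx": 0,"ry": 0,"rz": 0,"grip": 85},
  ],
)

```text
t: 2.6
eef_pos: [520.4, -254.4, 182.1]
eef_rot: [2.375, -2.056, 0.001]
contact_force: [-0.4, 0.4, 0.3]
opening: 85.0
```

```bash
python3 -c "
from h import *
go((520.5,-256.5,127),8.1-180)
a=imaging.snapshot('side')[:,:,::-1];b=imaging.snapshot('top')[:,:,::-1]
f=lambda i,x,y:cv2.resize(i[y:y+130,x:x+130],None,fx=3,fy=3,interpolation=cv2.INTER_CUBIC)
cv2.imwrite('pics/d1.png',np.hstack([f(a,250,80),f(b,300,140)]))"
```

```text
pos [ 520.4 -254.4  182.1] t 2.6 j [-0.1 -0.  -0.1  0.  -1.5  0.2] F [-0.4  0.4  0.3] op 85.0
shift [ 2.   0.2 55.1] turn [-0.  -0.   0.1]
```

View pics/d1.png

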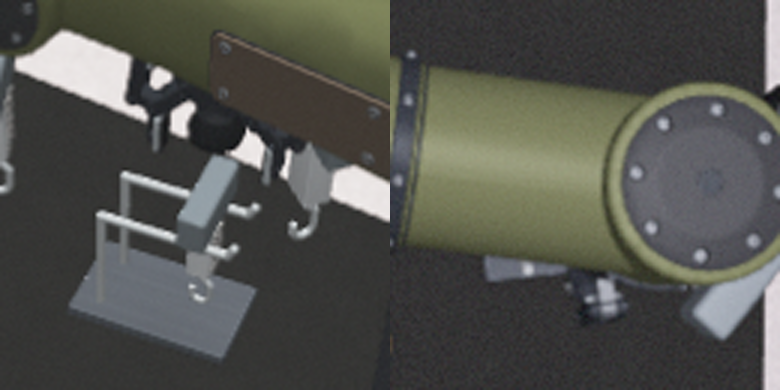

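Emit:
drive_tool(
  steps=[
    {"tx": 1,"ty": 0,"tz": 20,"rx": 0,"ry": 0,"rz": 0,"grip": 85},
    {"tx": 2,"ty": 0,"tz": 40,"rx": 0,"ry": 0,"rz": 0,"grip": 85},
    {"tx": 2,"ty": 0,"tz": 52,"rx": 0,"ry": 0,"rz": 0,"grip": 85},
    {"tx": 2,"ty": 0,"tz": 55,"rx": 0,"ry": 0,"rz": 0,"grip": 85},
    {"tx": 2,"ty": 0,"tz": 55,"rx": 0,"ry": 0,"rz": 0,"grip": 85},
  ],
)

```text
t: 3.32
eef_pos: [520.6, -256.5, 126.5]
eef_rot: [2.375, -2.056, 0.0]
contact_force: [0.7, 0.3, 0.7]
opening: 84.8
```

```bash
python3 -c "
from h import *
go((520.5,-256.5,127),8.1-180)
a=imaging.snapshot('side')[:,:,::-1]
f=lambda i,x,y:cv2.resize(i[y:y+120,x:x+120],None,fx=5,fy=5,interpolation=cv2.INTER_CUBIC)
cv2.imwrite('pics/d2.png',f(a,250,90))"
```

```text
pos [ 520.6 -256.5  126.5] t 3.33 j [-0.1  0.  -0.1  0.  -1.4  0.3] F [0.7 0.3 0.7] op 84.8
shift [ 0.   0.1 -0.5] turn [ 0.  -0.   0.1]
```

View pics/d2.png

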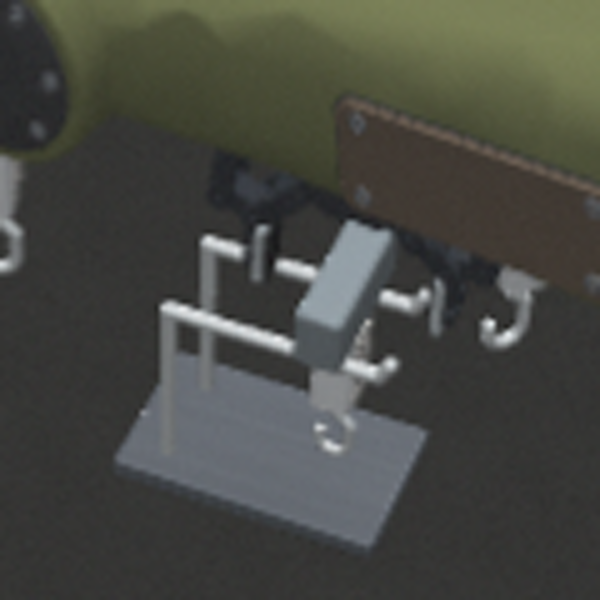

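Emit:
drive_tool(
  steps=[
    {"tx": 0,"ty": 0,"tz": 0,"rx": 0,"ry": 0,"rz": 0,"grip": 20},
    {"tx": 0,"ty": 0,"tz": 0,"rx": 0,"ry": 0,"rz": 0,"grip": 20},
    {"tx": 0,"ty": 0,"tz": 0,"rx": 0,"ry": 0,"rz": 0,"grip": 20},
    {"tx": 0,"ty": 0,"tz": 0,"rx": 0,"ry": 0,"rz": 0,"grip": 20},
    {"tx": 0,"ty": 0,"tz": 0,"rx": 0,"ry": 0,"rz": 0,"grip": 20},
  ],
  squeeze=80,
)

```text
t: 4.0
eef_pos: [520.8, -256.5, 126.8]
eef_rot: [-2.375, 2.056, -0.001]
contact_force: [0.3, -0.0, 2.0]
opening: 25.4
```

```bash
python3 -c "
from h import *
go((520.5,-256.5,127),8.1-180)
a=imaging.snapshot('side')[:,:,::-1]
f=lambda i,x,y:cv2.resize(i[y:y+120,x:x+120],None,fx=5,fy=5,interpolation=cv2.INTER_CUBIC)
cv2.imwrite('pics/d3.png',f(a,250,90))"
```

```text
pos [ 520.8 -256.5  126.8] t 4.0 j [-0.1  0.  -0.1  0.  -1.4  0.3] F [ 0.3 -0.   2. ] op 25.4
shift [-0.   0.3 -0.2] turn [-0.  -0.   0.1]
```

View pics/d3.png

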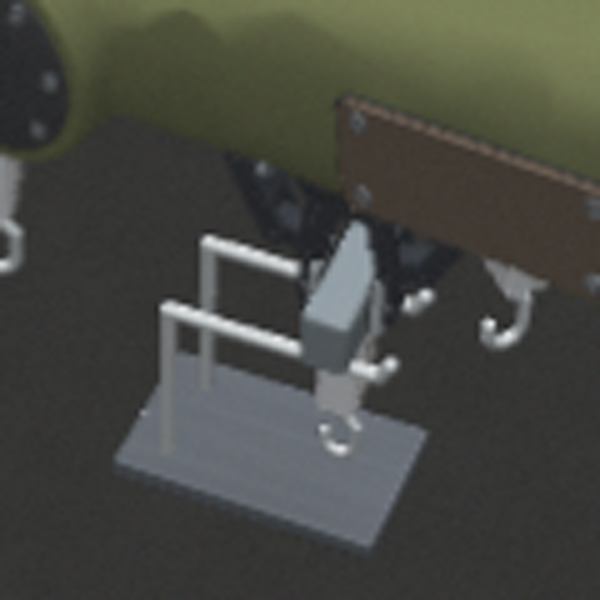

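Emit:
drive_tool(
  steps=[
    {"tx": 0,"ty": 0,"tz": -8,"rx": 0,"ry": 0,"rz": 0,"grip": 20},
    {"tx": 0,"ty": 0,"tz": -30,"rx": 0,"ry": 0,"rz": 0,"grip": 20},
    {"tx": 0,"ty": 0,"tz": -65,"rx": 0,"ry": 0,"rz": 0,"grip": 20},
    {"tx": 0,"ty": 0,"tz": -105,"rx": 0,"ry": 0,"rz": 0,"grip": 20},
    {"tx": 0,"ty": 0,"tz": -135,"rx": 0,"ry": 0,"rz": 0,"grip": 20},
  ],
)

```text
t: 4.68
eef_pos: [520.4, -256.4, 263.2]
eef_rot: [-2.375, 2.056, -0.001]
contact_force: [0.8, -0.9, -1.0]
opening: 25.0
```

```bash
python3 -c "
from h import *
go((465,290,265),6.1-180)
a=imaging.snapshot('side')[:,:,::-1]
f=lambda i,x,y:cv2.resize(i[y:y+120,x:x+120],None,fx=5,fy=5,interpolation=cv2.INTER_CUBIC)
cv2.imwrite('pics/d4.png',f(a,250,60))"
```

```text
pos [ 520.4 -256.4  263.2] t 4.67 j [-0.1 -0.   0.1  0.  -1.7  0.3] F [ 0.8 -0.9 -1. ] op 25.0
shift [-548.8  -23.3   -2. ] turn [-0.  -0.   2.1]
```

View pics/d4.png

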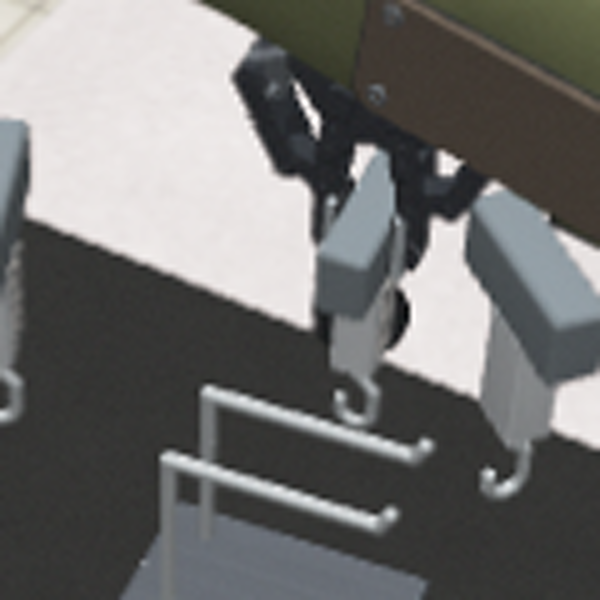

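Emit:
drive_tool(
  steps=[
    {"tx": -20,"ty": -1,"tz": 0,"rx": 0,"ry": 0,"rz": 0,"grip": 20},
    {"tx": -60,"ty": -3,"tz": 0,"rx": 0,"ry": 0,"rz": 0.5,"grip": 20},
    {"tx": -110,"ty": -5,"tz": 0,"rx": 0,"ry": 0,"rz": 1,"grip": 20},
    {"tx": -160,"ty": -7,"tz": 0,"rx": 0,"ry": 0,"rz": 1.5,"grip": 20},
    {"tx": -210,"ty": -9,"tz": 0,"rx": 0,"ry": 0,"rz": 2,"grip": 20},
  ],
)

```text
t: 5.35
eef_pos: [498.3, -45.2, 260.3]
eef_rot: [2.338, -2.097, -0.002]
contact_force: [0.8, 0.4, -1.6]
opening: 25.2
```

Emit:
drive_tool(
  steps=[
    {"tx": -50,"ty": -2,"tz": 0,"rx": 0,"ry": 0,"rz": 0,"grip": 20},
    {"tx": -100,"ty": -4,"tz": 0,"rx": 0,"ry": 0,"rz": 0,"grip": 20},
    {"tx": -150,"ty": -6,"tz": 0,"rx": 0,"ry": 0,"rz": 0,"grip": 20},
    {"tx": -195,"ty": -8,"tz": 0,"rx": 0,"ry": 0,"rz": 0,"grip": 20},
    {"tx": -230,"ty": -9,"tz": 0,"rx": 0,"ry": 0,"rz": 0,"grip": 20},
  ],
)

```text
t: 5.98
eef_pos: [482.1, 184.4, 260.1]
eef_rot: [2.339, -2.094, -0.001]
contact_force: [0.1, 0.2, -0.9]
opening: 25.2
```

```bash
python3 -c "
from h import *
go((470.7,290.3,263),6.1-180)"
```

```text
pos [482.1 184.4 260.1] t 5.97 j [ 0.8 -0.2 -0.1 -0.  -1.7 -0.7] F [ 0.1  0.2 -0.9] op 25.2
shift [-106.5   -0.4   -2.9] turn [ 0.1 -0.   0.2]
```

Emit:
drive_tool(
  steps=[
    {"tx": -35,"ty": 0,"tz": 0,"rx": 0,"ry": 0,"rz": 0,"grip": 20},
    {"tx": -70,"ty": 0,"tz": 0,"rx": 0,"ry": 0,"rz": 0,"grip": 20},
    {"tx": -95,"ty": 0,"tz": 0,"rx": 0,"ry": 0,"rz": 0.2,"grip": 20},
    {"tx": -106,"ty": 0,"tz": 0,"rx": 0,"ry": 0,"rz": 0.2,"grip": 20},
    {"tx": -106,"ty": 0,"tz": 0,"rx": 0,"ry": 0,"rz": 0.2,"grip": 20},
  ],
)

```text
t: 6.6
eef_pos: [471.3, 288.0, 260.5]
eef_rot: [2.335, -2.099, -0.0]
contact_force: [0.8, -0.6, -1.4]
opening: 24.8
```

```bash
python3 -c "
from h import *
go((470.7,290.3,181),6.1-180)
a=imaging.snapshot('side')[:,:,::-1];b=imaging.snapshot('top')[:,:,::-1]
f=lambda i,x,y:cv2.resize(i[y:y+130,x:x+130],None,fx=3,fy=3,interpolation=cv2.INTER_CUBIC)
cv2.imwrite('pics/e1.png',np.hstack([f(a,130,270),f(b,60,150)]))"
```

```text
pos [471.3 288.  260.5] t 6.6 j [ 0.9 -0.1  0.  -0.  -1.7 -0.8] F [ 0.8 -0.6 -1.4] op 24.8
shift [-2.4  0.2 79.5] turn [ 0.1 -0.1 -0. ]
```

View pics/e1.png

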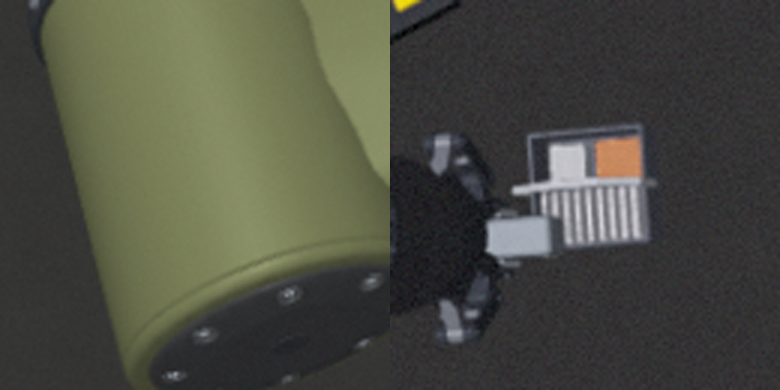

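```bash
python3 -c "
from h import *
P=lambda x,y:(60+(x-390)/3,150+y/3)
print(plane('top',P(552,217),294.5),plane('top',P(554,253),294.5))
u=np.array([.994,.106]);v=np.array([-.106,.994])
c=np.array([471.3,288.0]); print('exp', c-42*v+13*u, c-42*v-13*u)
# expected handle pts
c=np.array([515.4,295.1])
for y,z in((49.5,80),(22,101),(0,107),(-22,101),(-49.5,80)):
  p=c+y*v; q=proj('top',[*p,z]); print(y,q,'crop',(q-[60,150])*3+[390,0])
"
python3 - <<'E'
import cv2
b=cv2.imread("pics/e1.png")
cv2.imwrite("pics/e2.png",cv2.resize(b[120:270,480:680],None,fx=4,fy=4))
E
```

```text
[485.18818999 244.05519708 294.5       ] [461.69219788 241.88348823 294.5       ]
exp [488.674 247.63 ] [462.83  244.874]
49.5 [102.20923349 213.19262949] crop [516.62770046 189.57788846]
22 [110.46833076 211.83474631] crop [541.40499229 185.50423892]
0 [118.75866047 210.93219365] crop [566.27598141 182.79658094]
-22 [128.66886657 210.27049291] crop [596.00659971 180.81147874]
-49.5 [142.49010383 209.73600587] crop [637.47031148 179.20801762]
```

View pics/e2.png

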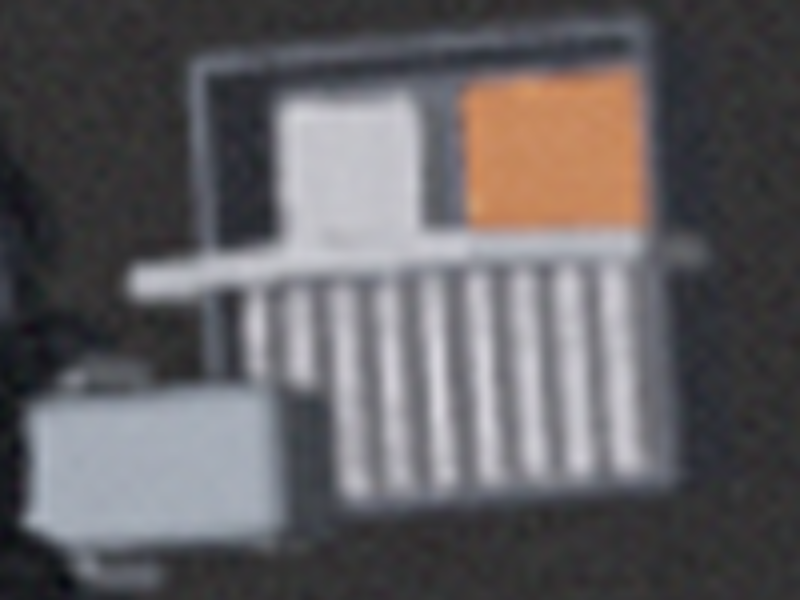

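Emit:
drive_tool(
  steps=[
    {"tx": -2,"ty": 0,"tz": 10,"rx": 0,"ry": 0,"rz": 0,"grip": 20},
    {"tx": -3.5,"ty": 0,"tz": 32,"rx": 0,"ry": 0,"rz": 0,"grip": 20},
    {"tx": -3.5,"ty": 0,"tz": 56,"rx": 0,"ry": 0,"rz": 0,"grip": 20},
    {"tx": -3.5,"ty": 0,"tz": 72,"rx": 0,"ry": 0,"rz": 0,"grip": 20},
    {"tx": -3.5,"ty": 0,"tz": 77,"rx": 0,"ry": 0,"rz": 0,"grip": 20},
  ],
)

```text
t: 7.32
eef_pos: [471.3, 290.6, 183.1]
eef_rot: [2.334, -2.101, 0.0]
contact_force: [-0.1, 0.6, -0.9]
opening: 24.9
```

```bash
python3 -c "
from h import *
go((516.3,296.6,184),6.1-180)
b=imaging.snapshot('top')[:,:,::-1]
f=lambda i,x,y:cv2.resize(i[y:y+90,x:x+120],None,fx=5,fy=5,interpolation=cv2.INTER_CUBIC)
cv2.imwrite('pics/e3.png',f(b,70,170))"
```

```text
pos [471.3 290.6 183.1] t 7.33 j [ 0.9 -0.1 -0.1 -0.  -1.5 -0.8] F [-0.1  0.6 -0.9] op 24.9
shift [ -1.2 -45.4  -1. ] turn [ 0.1 -0.1 -0.1]
```

View pics/e3.png

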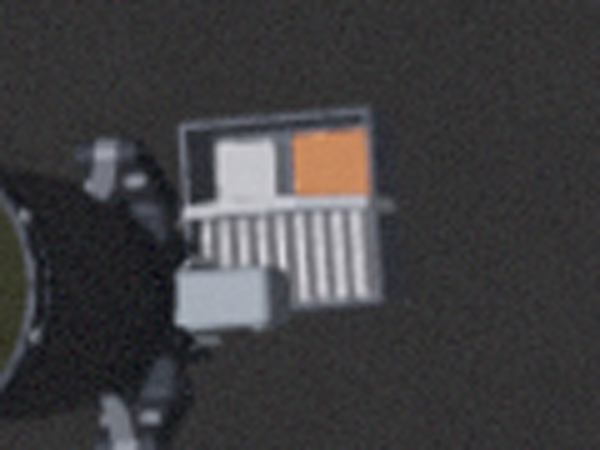

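Emit:
drive_tool(
  steps=[
    {"tx": 0,"ty": -6,"tz": -1,"rx": 0,"ry": 0,"rz": 0,"grip": 20},
    {"tx": -1,"ty": -14,"tz": -1,"rx": 0,"ry": 0,"rz": 0,"grip": 20},
    {"tx": -1,"ty": -22,"tz": -1,"rx": 0,"ry": 0,"rz": 0,"grip": 20},
    {"tx": -1,"ty": -29,"tz": -1,"rx": 0,"ry": 0,"rz": 0,"grip": 20},
    {"tx": -1,"ty": -34,"tz": -1,"rx": 0,"ry": 0,"rz": 0,"grip": 20},
  ],
)

```text
t: 8.0
eef_pos: [505.7, 295.8, 185.1]
eef_rot: [2.335, -2.101, 0.0]
contact_force: [-1.2, 0.2, -1.1]
opening: 25.0
```

Emit:
drive_tool(
  steps=[
    {"tx": 0,"ty": -4,"tz": 0,"rx": 0,"ry": 0,"rz": 0,"grip": 20},
    {"tx": 0,"ty": -7,"tz": 0,"rx": 0,"ry": 0,"rz": 0,"grip": 20},
    {"tx": 0,"ty": -10,"tz": 0,"rx": 0,"ry": 0,"rz": 0,"grip": 20},
    {"tx": 0,"ty": -11,"tz": 0,"rx": 0,"ry": 0,"rz": 0,"grip": 20},
    {"tx": 0,"ty": -11,"tz": 0,"rx": 0,"ry": 0,"rz": 0,"grip": 20},
  ],
)

```text
t: 8.62
eef_pos: [515.9, 297.0, 185.9]
eef_rot: [-2.335, 2.101, 0.0]
contact_force: [-4.8, -0.5, 3.2]
opening: 25.1
```

```bash
python3 -c "
from h import *
go((516.3,296.6,206),6.1-180)
b=imaging.snapshot('top')[:,:,::-1]
f=lambda i,x,y:cv2.resize(i[y:y+90,x:x+120],None,fx=5,fy=5,interpolation=cv2.INTER_CUBIC)
cv2.imwrite('pics/e4.png',f(b,70,170))"
```

```text
pos [515.9 297.  185.9] t 8.62 j [ 0.9  0.  -0.  -0.  -1.5 -0.8] F [-4.8 -0.5  3.2] op 25.1
shift [  0.4  -0.3 -20.1] turn [-0.   0.  -0.1]
```

View pics/e4.png

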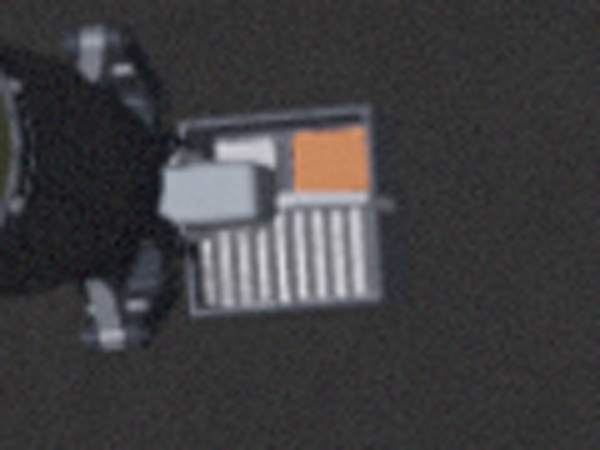

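Emit:
drive_tool(
  steps=[
    {"tx": 0,"ty": 1,"tz": 0,"rx": 0,"ry": 0,"rz": 0,"grip": 20},
    {"tx": 0,"ty": 2,"tz": 0,"rx": 0,"ry": 0,"rz": 0,"grip": 20},
    {"tx": 0,"ty": 2.5,"tz": 0,"rx": 0,"ry": 0,"rz": 0,"grip": 20},
    {"tx": 0,"ty": 2.5,"tz": 0,"rx": 0,"ry": 0,"rz": 0,"grip": 20},
  ],
)

```text
t: 9.18
eef_pos: [513.8, 296.7, 185.2]
eef_rot: [-2.335, 2.101, -0.0]
contact_force: [-2.2, -0.8, 1.6]
opening: 25.2
```

```bash
python3 -c "
from h import *
go((516.3,296.6,206),6.1-180); print(r.state()['wrist_torque'])"
```

```text
pos [513.8 296.7 185.2] t 9.18 j [ 0.9  0.  -0.   0.  -1.5 -0.8] F [-2.2 -0.8  1.6] op 25.2
shift [  0.4  -2.5 -20.8] turn [-0.   0.  -0.1]
[ 0.   0.9 -0. ]
```

Emit:
drive_tool(
  steps=[
    {"tx": 0,"ty": 1,"tz": 0,"rx": 0,"ry": 0,"rz": 0,"grip": 20},
    {"tx": 0,"ty": 2,"tz": 0,"rx": 0,"ry": 0,"rz": 0,"grip": 20},
    {"tx": 0,"ty": 2.5,"tz": 0,"rx": 0,"ry": 0,"rz": 0,"grip": 20},
    {"tx": 0,"ty": 2.5,"tz": 0,"rx": 0,"ry": 0,"rz": 0,"grip": 20},
  ],
)

```text
t: 9.68
eef_pos: [511.2, 296.4, 185.1]
eef_rot: [2.335, -2.101, 0.0]
contact_force: [-0.6, -0.3, -1.3]
opening: 24.9
```

```bash
python3 -c "
from h import *
go((516.3,296.6,206),6.1-180); print(r.state()['wrist_torque'])
b=imaging.snapshot('top')[:,:,::-1]
f=lambda i,x,y:cv2.resize(i[y:y+90,x:x+120],None,fx=5,fy=5,interpolation=cv2.INTER_CUBIC)
cv2.imwrite('pics/e5.png',f(b,70,170))"
```

```text
pos [511.2 296.4 185.1] t 9.68 j [ 0.9  0.  -0.   0.  -1.5 -0.8] F [-0.6 -0.3 -1.3] op 24.9
shift [  0.3  -5.1 -20.9] turn [ 0.  -0.  -0.1]
[-0.   0.   0.1]
```

View pics/e5.png

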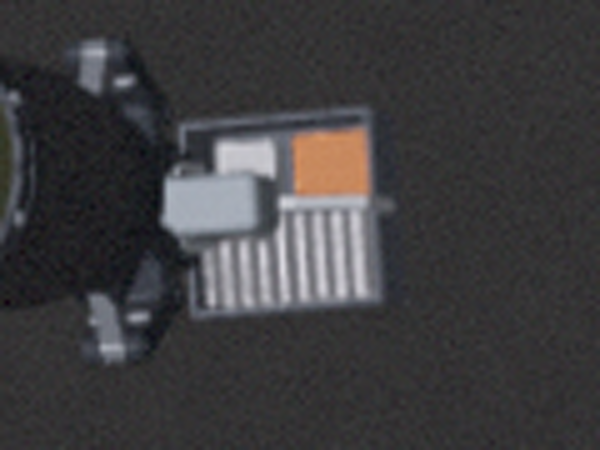

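Emit:
drive_tool(
  steps=[
    {"tx": 0,"ty": 0,"tz": -2,"rx": 0,"ry": 0,"rz": 0,"grip": 20},
    {"tx": 0,"ty": 0,"tz": -5,"rx": 0,"ry": 0,"rz": 0,"grip": 20},
    {"tx": 0,"ty": -1.5,"tz": -5,"rx": 0,"ry": 0,"rz": 0,"grip": 20},
    {"tx": 0,"ty": -3,"tz": -5,"rx": 0,"ry": 0,"rz": 0,"grip": 20},
    {"tx": 0,"ty": -3,"tz": -5,"rx": 0,"ry": 0,"rz": 0,"grip": 20},
  ],
)

```text
t: 10.35
eef_pos: [514.2, 296.7, 190.1]
eef_rot: [2.335, -2.101, 0.0]
contact_force: [0.0, -0.5, -0.8]
opening: 25.1
```

```bash
python3 -c "
from h import *
go((516.3,296.6,206),6.1-180); print(r.state()['wrist_torque'])"
```

```text
pos [514.2 296.7 190.1] t 10.35 j [ 0.9  0.  -0.   0.  -1.5 -0.8] F [ 0.  -0.5 -0.8] op 25.1
shift [  0.3  -2.  -15.9] turn [ 0.  -0.  -0.1]
[-0.  0. -0.]
```

Emit:
drive_tool(
  steps=[
    {"tx": 0,"ty": -1,"tz": 0,"rx": 0,"ry": 0,"rz": 0,"grip": 20},
    {"tx": 0,"ty": -1.5,"tz": -2,"rx": 0,"ry": 0,"rz": 0,"grip": 20},
    {"tx": 0,"ty": -1.5,"tz": -5,"rx": 0,"ry": 0,"rz": 0,"grip": 20},
    {"tx": 0,"ty": -1.5,"tz": -8,"rx": 0,"ry": 0,"rz": 0,"grip": 20},
    {"tx": 0,"ty": -1.5,"tz": -10,"rx": 0,"ry": 0,"rz": 0,"grip": 20},
  ],
)

```text
t: 10.98
eef_pos: [515.7, 297.0, 200.7]
eef_rot: [-2.335, 2.101, -0.0]
contact_force: [-0.1, -0.0, -2.3]
opening: 25.1
```

```bash
python3 -c "
from h import *
go((516.3,296.6,206),6.1-180); print(r.state()['wrist_torque'])"
```

```text
pos [515.7 297.  200.7] t 10.97 j [ 0.9  0.   0.   0.  -1.6 -0.8] F [-0.1 -0.  -2.3] op 25.1
shift [ 0.4 -0.6 -5.3] turn [-0.   0.  -0.1]
[ 0.  0. -0.]
```

Emit:
drive_tool(
  steps=[
    {"tx": 0,"ty": 0,"tz": -2,"rx": 0,"ry": 0,"rz": 0,"grip": 20},
    {"tx": 0,"ty": 0,"tz": -4,"rx": 0,"ry": 0,"rz": 0,"grip": 20},
    {"tx": 0,"ty": 0,"tz": -7,"rx": 0,"ry": 0,"rz": 0,"grip": 20},
    {"tx": 0,"ty": 0,"tz": -10,"rx": 0,"ry": 0,"rz": 0,"grip": 20},
    {"tx": 0,"ty": 0,"tz": -13,"rx": 0,"ry": 0,"rz": 0,"grip": 20},
  ],
)

```text
t: 11.6
eef_pos: [515.6, 296.9, 213.4]
eef_rot: [2.335, -2.101, -0.0]
contact_force: [0.1, -0.7, -3.1]
opening: 25.4
```

Emit:
drive_tool(
  steps=[
    {"tx": 0,"ty": 0,"tz": -3,"rx": 0,"ry": 0,"rz": 0,"grip": 20},
    {"tx": 0,"ty": 0,"tz": -6,"rx": 0,"ry": 0,"rz": 0,"grip": 20},
    {"tx": 0,"ty": 0,"tz": -8,"rx": 0,"ry": 0,"rz": 0,"grip": 20},
    {"tx": 0,"ty": 0,"tz": -9,"rx": 0,"ry": 0,"rz": 0,"grip": 20},
    {"tx": 0,"ty": 0,"tz": -9,"rx": 0,"ry": 0,"rz": 0,"grip": 20},
  ],
)

```text
t: 12.22
eef_pos: [515.6, 296.9, 222.3]
eef_rot: [2.335, -2.101, 0.0]
contact_force: [1.4, -0.2, -2.8]
opening: 25.0
```

```bash
python3 -c "
from h import *
go((516.3,296.6,206),6.1-180); print(r.state()['wrist_torque'])
b=imaging.snapshot('top')[:,:,::-1]
f=lambda i,x,y:cv2.resize(i[y:y+90,x:x+120],None,fx=5,fy=5,interpolation=cv2.INTER_CUBIC)
cv2.imwrite('pics/e6.png',f(b,70,170))"
```

```text
pos [515.6 296.9 222.3] t 12.22 j [ 0.9  0.   0.1  0.  -1.6 -0.8] F [ 1.4 -0.2 -2.8] op 25.0
shift [ 0.4 -0.6 16.3] turn [ 0.  -0.  -0.1]
[-0.1 -0.1  0. ]
```

View pics/e6.png

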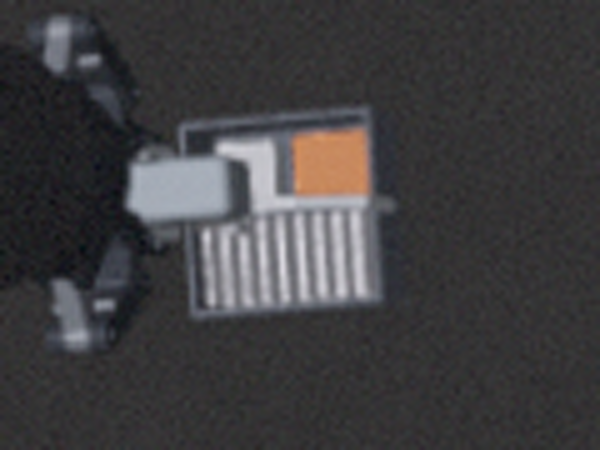

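Emit:
drive_tool(
  steps=[
    {"tx": 0,"ty": 0,"tz": -3,"rx": 0,"ry": 0,"rz": 0,"grip": 20},
    {"tx": 0,"ty": 0,"tz": -7,"rx": 0,"ry": 0,"rz": 0,"grip": 20},
    {"tx": 0,"ty": 0,"tz": -11,"rx": 0,"ry": 0,"rz": 0,"grip": 20},
    {"tx": 0,"ty": 0,"tz": -14,"rx": 0,"ry": 0,"rz": 0,"grip": 20},
    {"tx": 0,"ty": 0,"tz": -17,"rx": 0,"ry": 0,"rz": 0,"grip": 20},
  ],
)

```text
t: 12.9
eef_pos: [515.6, 296.9, 239.4]
eef_rot: [2.335, -2.101, 0.0]
contact_force: [0.8, -0.3, -4.2]
opening: 25.1
```

Emit:
drive_tool(
  steps=[
    {"tx": 0,"ty": 0,"tz": -3,"rx": 0,"ry": 0,"rz": 0,"grip": 20},
    {"tx": 0,"ty": 0,"tz": -5,"rx": 0,"ry": 0,"rz": 0,"grip": 20},
    {"tx": 0,"ty": 0,"tz": -6,"rx": 0,"ry": 0,"rz": 0,"grip": 20},
    {"tx": 0,"ty": 0,"tz": -6,"rx": 0,"ry": 0,"rz": 0,"grip": 20},
    {"tx": 0,"ty": 0,"tz": -6,"rx": 0,"ry": 0,"rz": 0,"grip": 20},
  ],
)

```text
t: 13.52
eef_pos: [515.6, 296.9, 245.2]
eef_rot: [2.335, -2.101, 0.0]
contact_force: [1.7, -0.7, -5.6]
opening: 24.8
```

```bash
cat >> h.py <<'E'
def look(name,k=5):
    F=[];Z=[]
    for i in range(k):
        b=imaging.snapshot('top')[:,:,::-1]; s=r.state(); F.append(s["contact_force"]);Z.append(s["eef_pos"])
    print("F",np.mean(F,0),np.std(F,0)[2],"pos",np.mean(Z,0),"t",s["t"])
    cv2.imwrite(name,cv2.resize(b[170:260,70:190],None,fx=5,fy=5,interpolation=cv2.INTER_CUBIC))
E
python3 -c "
from h import *
look('pics/e7.png')"
```

```text
F [ 0.43667415 -0.37158598 -4.34766564] 0.33811941917962296 pos [515.61463078 296.89414637 245.19880869] t 13.775
```

View pics/e7.png

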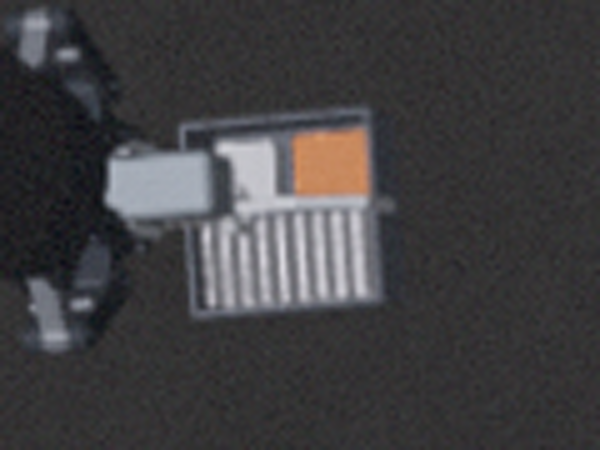

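Emit:
drive_tool(
  steps=[
    {"tx": 0,"ty": 0,"tz": -1,"rx": 0,"ry": 0,"rz": 0,"grip": 20},
    {"tx": 0,"ty": 0,"tz": -3,"rx": 0,"ry": 0,"rz": 0,"grip": 20},
    {"tx": 0,"ty": 0,"tz": -5,"rx": 0,"ry": 0,"rz": 0,"grip": 20},
    {"tx": 0,"ty": 0,"tz": -7.5,"rx": 0,"ry": 0,"rz": 0,"grip": 20},
    {"tx": 0,"ty": 0,"tz": -10,"rx": 0,"ry": 0,"rz": 0,"grip": 20},
  ],
)

```text
t: 14.4
eef_pos: [515.6, 296.9, 255.4]
eef_rot: [2.335, -2.101, -0.0]
contact_force: [0.7, 0.1, -5.9]
opening: 25.2
```

Emit:
drive_tool(
  steps=[
    {"tx": 0,"ty": 0,"tz": -2.5,"rx": 0,"ry": 0,"rz": 0,"grip": 20},
    {"tx": 0,"ty": 0,"tz": -4.5,"rx": 0,"ry": 0,"rz": 0,"grip": 20},
    {"tx": 0,"ty": 0,"tz": -5.5,"rx": 0,"ry": 0,"rz": 0,"grip": 20},
    {"tx": 0,"ty": 0,"tz": -6,"rx": 0,"ry": 0,"rz": 0,"grip": 20},
    {"tx": 0,"ty": 0,"tz": -6,"rx": 0,"ry": 0,"rz": 0,"grip": 20},
  ],
)

```text
t: 15.02
eef_pos: [515.6, 296.9, 261.2]
eef_rot: [2.335, -2.101, 0.0]
contact_force: [-0.4, 1.2, -5.5]
opening: 25.2
```

```bash
python3 -c "
from h import *
look('pics/e8.png')"
```

```text
F [ 0.41044241  0.3209132  -6.03030503] 0.45418246674991825 pos [515.61769078 296.89446152 261.20089257] t 15.275
```

View pics/e8.png

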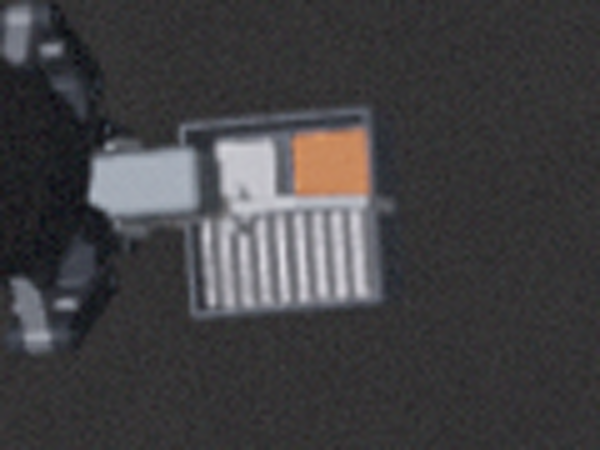

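Emit:
drive_tool(
  steps=[
    {"tx": 0,"ty": 0,"tz": -1,"rx": 0,"ry": 0,"rz": 0,"grip": 20},
    {"tx": 0,"ty": 0,"tz": -3,"rx": 0,"ry": 0,"rz": 0,"grip": 20},
    {"tx": 0,"ty": 0,"tz": -5,"rx": 0,"ry": 0,"rz": 0,"grip": 20},
    {"tx": 0,"ty": 0,"tz": -7,"rx": 0,"ry": 0,"rz": 0,"grip": 20},
    {"tx": 0,"ty": 0,"tz": -9,"rx": 0,"ry": 0,"rz": 0,"grip": 20},
  ],
)

```text
t: 15.9
eef_pos: [515.6, 296.9, 270.4]
eef_rot: [2.335, -2.101, -0.0]
contact_force: [-0.1, 0.4, -6.2]
opening: 25.4
```

Emit:
drive_tool(
  steps=[
    {"tx": 0,"ty": 0,"tz": -2,"rx": 0,"ry": 0,"rz": 0,"grip": 20},
    {"tx": 0,"ty": 0,"tz": -3.5,"rx": 0,"ry": 0,"rz": 0,"grip": 20},
    {"tx": 0,"ty": 0,"tz": -4.5,"rx": 0,"ry": 0,"rz": 0,"grip": 20},
    {"tx": 0,"ty": 0,"tz": -5,"rx": 0,"ry": 0,"rz": 0,"grip": 20},
    {"tx": 0,"ty": 0,"tz": -5,"rx": 0,"ry": 0,"rz": 0,"grip": 20},
  ],
)

```text
t: 16.52
eef_pos: [515.6, 296.9, 275.3]
eef_rot: [2.335, -2.101, 0.0]
contact_force: [-0.2, -0.5, -6.3]
opening: 24.9
```

```bash
python3 -c "
from h import *
look('pics/e9.png')"
```

```text
F [ 0.36643027 -0.16066828 -6.52832463] 0.5618540870667472 pos [515.63278107 296.90097483 275.22586434] t 16.775
```

View pics/e9.png

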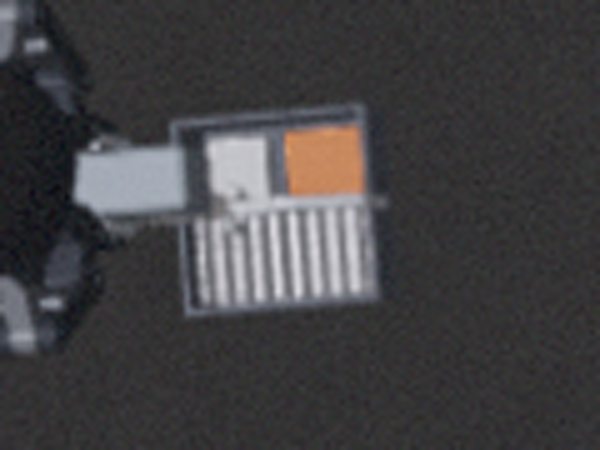

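Emit:
drive_tool(
  steps=[
    {"tx": 0,"ty": 0,"tz": -1,"rx": 0,"ry": 0,"rz": 0,"grip": 20},
    {"tx": 0,"ty": 0,"tz": -3,"rx": 0,"ry": 0,"rz": 0,"grip": 20},
    {"tx": 0,"ty": 0,"tz": -5.5,"rx": 0,"ry": 0,"rz": 0,"grip": 20},
    {"tx": 0,"ty": 0,"tz": -8,"rx": 0,"ry": 0,"rz": 0,"grip": 20},
    {"tx": 0,"ty": 0,"tz": -10,"rx": 0,"ry": 0,"rz": 0,"grip": 20},
  ],
)

```text
t: 17.4
eef_pos: [515.7, 296.9, 285.6]
eef_rot: [-2.335, 2.101, -0.0]
contact_force: [0.4, -0.6, -6.9]
opening: 24.9
```

Emit:
drive_tool(
  steps=[
    {"tx": 0,"ty": 0,"tz": -1,"rx": 0,"ry": 0,"rz": 0,"grip": 20},
    {"tx": 0,"ty": 0,"tz": -1,"rx": 0,"ry": 0,"rz": 0,"grip": 20},
    {"tx": 0,"ty": 0,"tz": -1,"rx": 0,"ry": 0,"rz": 0,"grip": 20},
    {"tx": 0,"ty": 0,"tz": -1,"rx": 0,"ry": 0,"rz": 0,"grip": 20},
    {"tx": 0,"ty": 0,"tz": -1,"rx": 0,"ry": 0,"rz": 0,"grip": 20},
  ],
)

```text
t: 18.02
eef_pos: [515.6, 296.9, 286.2]
eef_rot: [2.335, -2.101, 0.0]
contact_force: [-0.1, -0.4, -6.9]
opening: 25.0
```

```bash
cat >> h.py <<'E'
def orange(b):
    h=cv2.cvtColor(b,cv2.COLOR_BGR2HSV); m=cv2.inRange(h,(5,90,120),(22,255,255)); m[:170]=0;m[260:]=0;m[:,190:]=0;m[:,:70]=0
    w=(m>0)*1.; ys,xs=np.nonzero(w); return xs.mean(),ys.mean(),len(xs)
E
python3 -c "
from h import *
print(orange(cv2.imread('pics/top0.png')))
look('pics/e10.png',10)
print(np.mean([orange(imaging.snapshot('top')[:,:,::-1]) for i in range(3)],0))
cv2.imwrite('pics/s10.png',imaging.snapshot('side')[:,:,::-1])
"
```

```text
(np.float64(135.76404494382024), np.float64(202.30337078651687), 178)
F [ 0.02776951  0.03592937 -6.96948898] 0.5501560344133319 pos [515.63896137 296.90136026 286.29348505] t 18.525
[133.07951029 201.40651087 192.66666667]
```

View pics/e10.png

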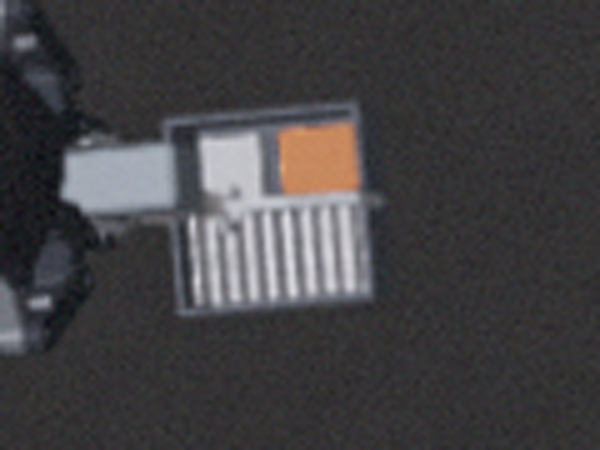

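View pics/s10.png

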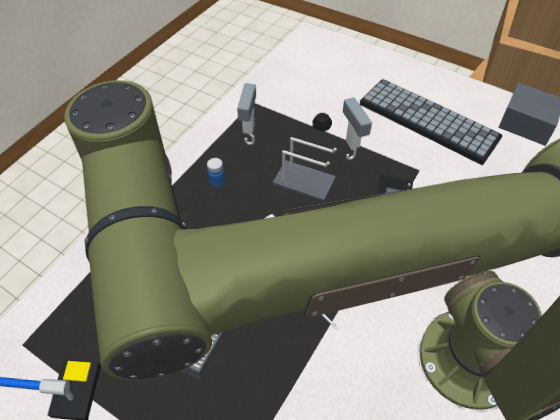

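Emit:
drive_tool(
  steps=[
    {"tx": 0,"ty": 0,"tz": 0,"rx": 0,"ry": 0,"rz": 0,"grip": 20},
    {"tx": 0,"ty": 0,"tz": 0,"rx": 0,"ry": 0,"rz": 0,"grip": 20},
    {"tx": 0,"ty": 0,"tz": 0,"rx": 0,"ry": 0,"rz": 0,"grip": 20},
    {"tx": 0,"ty": 0,"tz": 0,"rx": 0,"ry": 0,"rz": 0,"grip": 20},
    {"tx": 0,"ty": 0,"tz": 0,"rx": 0,"ry": 0,"rz": 0,"grip": 20},
  ],
)

```text
t: 19.35
eef_pos: [515.6, 296.9, 286.3]
eef_rot: [2.335, -2.101, 0.0]
contact_force: [-0.2, -0.4, -7.3]
opening: 25.3
```

Emit:
drive_tool(
  steps=[
    {"tx": 0,"ty": 0,"tz": 0,"rx": 0,"ry": 0,"rz": 0,"grip": 20},
    {"tx": 0,"ty": 0,"tz": 0,"rx": 0,"ry": 0,"rz": 0,"grip": 20},
    {"tx": 0,"ty": 0,"tz": 0,"rx": 0,"ry": 0,"rz": 0,"grip": 20},
    {"tx": 0,"ty": 0,"tz": 0,"rx": 0,"ry": 0,"rz": 0,"grip": 20},
    {"tx": 0,"ty": 0,"tz": 0,"rx": 0,"ry": 0,"rz": 0,"grip": 20},
  ],
)

```text
t: 19.98
eef_pos: [515.6, 296.9, 286.3]
eef_rot: [2.335, -2.101, 0.0]
contact_force: [-0.7, 0.1, -6.4]
opening: 24.9
```

```bash
python3 -c "
from h import *
o=[];F=[]
for i in range(12):
  b=imaging.snapshot('top')[:,:,::-1]; o.append(orange(b)); F.append(r.state()['contact_force'][2])
o=np.array(o);print(o.mean(0),o.std(0),np.mean(F),r.state()['eef_pos'],r.state()['t'])
P=lambda x,y:(70+x/5,170+y/5)
for z in(50,60,66,72,80):
  a=[plane('top',P(*p),z)[:2] for p in[(165,122),(357,103),(373,297),(180,312)]]
  print(z,np.mean(a,0),[np.linalg.norm(a[i]-a[i-1]) for i in range(4)])
a=[plane('top',P(*p),50)[:2] for p in[(182,125),(371,108),(383,301),(193,317)]]
print('orig',np.mean(a,0),[np.linalg.norm(a[i]-a[i-1]) for i in range(4)])
"
```

```text
[133.09952838 201.41701512 193.25      ] [0.0283419  0.02353802 0.8291562 ] -6.878345916176296 [515.62244928 296.91815491 286.30615902] 20.575
50 [516.18859687 300.98656988] [np.float64(93.94023521128864), np.float64(96.95639564076457), np.float64(95.42938126837893), np.float64(96.89624274312024)]
60 [515.79571191 297.89708929] [np.float64(93.17493169513989), np.float64(96.16652035111792), np.float64(94.65194611650466), np.float64(96.10685750147032)]
66 [515.55998094 296.04340094] [np.float64(92.7157495854506), np.float64(95.69259517732995), np.float64(94.18548502538019), np.float64(95.63322635648034)]
72 [515.32424996 294.18971258] [np.float64(92.25656747576141), np.float64(95.21867000354207), np.float64(93.71902393425563), np.float64(95.1595952114904)]
80 [515.009942   291.71812811] [np.float64(91.64432466284234), np.float64(94.58676977182473), np.float64(93.09707581275622), np.float64(94.52808701817051)]
orig [514.25506682 294.12202325] [np.float64(94.68012285496022), np.float64(95.23013866415475), np.float64(94.71924533694892), np.float64(95.32185736433435)]
```

Emit:
drive_tool(
  steps=[
    {"tx": 0,"ty": 0,"tz": 1,"rx": 0,"ry": 0,"rz": 0,"grip": 20},
    {"tx": 0,"ty": 0,"tz": 3,"rx": 0,"ry": 0,"rz": 0,"grip": 20},
    {"tx": 0,"ty": 0,"tz": 6,"rx": 0,"ry": 0,"rz": 0,"grip": 20},
    {"tx": 0,"ty": 0,"tz": 9,"rx": 0,"ry": 0,"rz": 0,"grip": 20},
    {"tx": 0,"ty": 0,"tz": 12,"rx": 0,"ry": 0,"rz": 0,"grip": 20},
  ],
)

```text
t: 21.2
eef_pos: [515.6, 296.9, 274.0]
eef_rot: [2.335, -2.101, 0.0]
contact_force: [0.3, 0.3, -6.5]
opening: 25.3
```

Emit:
drive_tool(
  steps=[
    {"tx": 0,"ty": 0,"tz": 3,"rx": 0,"ry": 0,"rz": 0,"grip": 20},
    {"tx": 0,"ty": 0,"tz": 6,"rx": 0,"ry": 0,"rz": 0,"grip": 20},
    {"tx": 0,"ty": 0,"tz": 9,"rx": 0,"ry": 0,"rz": 0,"grip": 20},
    {"tx": 0,"ty": 0,"tz": 12,"rx": 0,"ry": 0,"rz": 0,"grip": 20},
    {"tx": 0,"ty": 0,"tz": 15,"rx": 0,"ry": 0,"rz": 0,"grip": 20},
  ],
)

```text
t: 21.82
eef_pos: [515.7, 297.0, 259.3]
eef_rot: [-2.335, 2.101, -0.0]
contact_force: [0.4, 0.2, -6.5]
opening: 25.4
```

Emit:
drive_tool(
  steps=[
    {"tx": 0,"ty": 0,"tz": 4,"rx": 0,"ry": 0,"rz": 0,"grip": 20},
    {"tx": 0,"ty": 0,"tz": 9,"rx": 0,"ry": 0,"rz": 0,"grip": 20},
    {"tx": 0,"ty": 0,"tz": 15,"rx": 0,"ry": 0,"rz": 0,"grip": 20},
    {"tx": 0,"ty": 0,"tz": 21,"rx": 0,"ry": 0,"rz": 0,"grip": 20},
    {"tx": 0,"ty": 0,"tz": 27,"rx": 0,"ry": 0,"rz": 0,"grip": 20},
  ],
)

```text
t: 22.45
eef_pos: [515.8, 296.9, 232.1]
eef_rot: [-2.335, 2.101, -0.001]
contact_force: [0.2, 0.8, -3.1]
opening: 25.5
```

```bash
python3 -c "
from h import *
look('pics/f1.png'); print(orange(imaging.snapshot('top')[:,:,::-1]))
go((515.6,296.9,188),6.1-180)"
```

```text
F [ 0.96463837  1.14416672 -3.33325124] 0.5672507684502989 pos [515.65680421 296.87556446 231.98841194] t 22.7
(np.float64(134.97727272727272), np.float64(202.08522727272728), 176)
pos [515.7 296.9 232.6] t 22.75 j [ 0.9  0.   0.1  0.  -1.6 -0.8] F [ 0.4  0.3 -3.3] op 25.1
shift [-0.   0.1 44.6] turn [-0.   0.  -0.1]
```

View pics/f1.png

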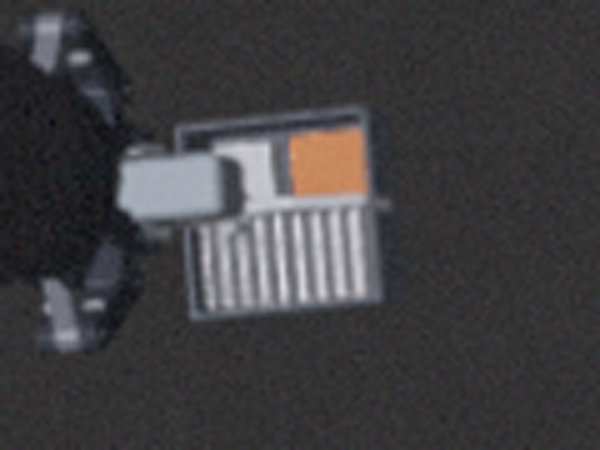

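Emit:
drive_tool(
  steps=[
    {"tx": 0,"ty": 0,"tz": 5,"rx": 0,"ry": 0,"rz": 0,"grip": 20},
    {"tx": 0,"ty": 0,"tz": 11,"rx": 0,"ry": 0,"rz": 0,"grip": 20},
    {"tx": 0,"ty": 0,"tz": 17,"rx": 0,"ry": 0,"rz": 0,"grip": 20},
    {"tx": 0,"ty": 0,"tz": 22,"rx": 0,"ry": 0,"rz": 0,"grip": 20},
    {"tx": 0,"ty": 0,"tz": 26,"rx": 0,"ry": 0,"rz": 0,"grip": 20},
  ],
)

```text
t: 23.38
eef_pos: [515.6, 296.8, 206.0]
eef_rot: [2.335, -2.101, 0.0]
contact_force: [0.6, 0.0, -1.6]
opening: 25.0
```

Emit:
drive_tool(
  steps=[
    {"tx": 0,"ty": 0,"tz": 4,"rx": 0,"ry": 0,"rz": 0,"grip": 20},
    {"tx": 0,"ty": 0,"tz": 8,"rx": 0,"ry": 0,"rz": 0,"grip": 20},
    {"tx": 0,"ty": 0,"tz": 12,"rx": 0,"ry": 0,"rz": 0,"grip": 20},
    {"tx": 0,"ty": 0,"tz": 15,"rx": 0,"ry": 0,"rz": 0,"grip": 20},
    {"tx": 0,"ty": 0,"tz": 17,"rx": 0,"ry": 0,"rz": 0,"grip": 20},
  ],
)

```text
t: 24.0
eef_pos: [515.6, 296.9, 189.1]
eef_rot: [2.335, -2.101, 0.0]
contact_force: [-0.4, -0.1, -1.8]
opening: 24.9
```

```bash
python3 -c "
from h import *
look('pics/f2.png',3); print(orange(imaging.snapshot('top')[:,:,::-1]))
go((515.6,296.9,188),6.1-180)"
```

```text
F [-0.24974622  0.27668644 -1.75127381] 0.49053930941526075 pos [515.58390269 296.85319658 189.04456693] t 24.15
(np.float64(135.01714285714286), np.float64(202.06857142857143), 175)
pos [515.7 296.9 189.4] t 24.2 j [ 0.9  0.  -0.   0.  -1.5 -0.8] F [ 0.4  0.  -2.5] op 24.8
shift [-0.   0.1  1.4] turn [-0.  -0.  -0.1]
```

Emit:
drive_tool(
  steps=[
    {"tx": 0,"ty": 1.5,"tz": 0,"rx": 0,"ry": 0,"rz": 0,"grip": 20},
    {"tx": 0,"ty": 3,"tz": 1,"rx": 0,"ry": 0,"rz": 0,"grip": 20},
    {"tx": 0,"ty": 5,"tz": 3,"rx": 0,"ry": 0,"rz": 0,"grip": 20},
    {"tx": 0,"ty": 8,"tz": 5,"rx": 0,"ry": 0,"rz": 0,"grip": 20},
    {"tx": 0,"ty": 12,"tz": 6,"rx": 0,"ry": 0,"rz": 0,"grip": 20},
  ],
)

```text
t: 24.82
eef_pos: [503.4, 295.5, 183.0]
eef_rot: [2.335, -2.101, 0.0]
contact_force: [-0.9, 0.5, -1.7]
opening: 25.0
```

Emit:
drive_tool(
  steps=[
    {"tx": 0,"ty": 5,"tz": 0,"rx": 0,"ry": 0,"rz": 0,"grip": 20},
    {"tx": 0,"ty": 12,"tz": 0,"rx": 0,"ry": 0,"rz": 0,"grip": 20},
    {"tx": 0,"ty": 20,"tz": 0,"rx": 0,"ry": 0,"rz": 0,"grip": 20},
    {"tx": 0,"ty": 28,"tz": 0,"rx": 0,"ry": 0,"rz": 0,"grip": 20},
    {"tx": 0,"ty": 34,"tz": 0,"rx": 0,"ry": 0,"rz": 0,"grip": 20},
  ],
)

```text
t: 25.45
eef_pos: [469.3, 292.0, 183.5]
eef_rot: [-2.335, 2.101, -0.0]
contact_force: [-0.4, 0.4, -1.1]
opening: 25.0
```

```bash
python3 -c "
from h import *
look('pics/f3.png',2); print(orange(imaging.snapshot('top')[:,:,::-1]))
go((470.7,290.3,262),6.1-180)"
```

```text
F [ 0.24694133  0.42367859 -0.65634763] 0.0720923448573203 pos [469.19560112 292.11736314 183.60251457] t 25.55
(np.float64(134.97727272727272), np.float64(202.08522727272728), 176)
pos [469.7 292.1 183.5] t 25.6 j [ 0.9 -0.1 -0.1  0.  -1.5 -0.8] F [-0.2  0.5 -2.3] op 25.2
shift [  1.9  -0.8 -78.5] turn [-0.  0. -0.]
```

View pics/f3.png

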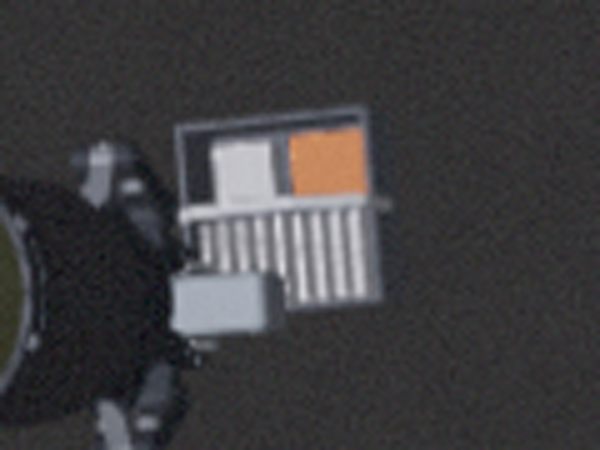

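Emit:
drive_tool(
  steps=[
    {"tx": 0,"ty": 0,"tz": -8,"rx": 0,"ry": 0,"rz": 0,"grip": 20},
    {"tx": 0,"ty": 0,"tz": -28,"rx": 0,"ry": 0,"rz": 0,"grip": 20},
    {"tx": 0,"ty": 0,"tz": -50,"rx": 0,"ry": 0,"rz": 0,"grip": 20},
    {"tx": 0,"ty": 0,"tz": -70,"rx": 0,"ry": 0,"rz": 0,"grip": 20},
    {"tx": 0,"ty": 0,"tz": -82,"rx": 0,"ry": 0,"rz": 0,"grip": 20},
  ],
)

```text
t: 26.22
eef_pos: [470.4, 292.2, 267.9]
eef_rot: [-2.333, 2.1, -0.001]
contact_force: [0.9, 1.3, -2.9]
opening: 24.9
```

```bash
python3 -c "
from h import *
go((520.6,-256.5,266),8.1-180)"
```

```text
pos [470.4 292.2 267.9] t 26.23 j [ 0.9 -0.1  0.   0.  -1.7 -0.8] F [ 0.9  1.3 -2.9] op 24.9
shift [551.    7.7   1.1] turn [-0.1  0.1 -2.1]
```

Emit:
drive_tool(
  steps=[
    {"tx": 20,"ty": 0,"tz": 0,"rx": 0,"ry": 0,"rz": 0,"grip": 20},
    {"tx": 60,"ty": 1,"tz": 0,"rx": 0,"ry": 0,"rz": -0.5,"grip": 20},
    {"tx": 110,"ty": 2,"tz": 0,"rx": 0,"ry": 0,"rz": -1,"grip": 20},
    {"tx": 160,"ty": 3,"tz": 0,"rx": 0,"ry": 0,"rz": -1.5,"grip": 20},
    {"tx": 210,"ty": 3,"tz": 0,"rx": 0,"ry": 0,"rz": -2.1,"grip": 20},
  ],
)

```text
t: 26.85
eef_pos: [488.5, 80.5, 265.1]
eef_rot: [2.373, -2.058, -0.0]
contact_force: [0.9, -0.5, -1.5]
opening: 25.3
```

Emit:
drive_tool(
  steps=[
    {"tx": 50,"ty": 2,"tz": 0,"rx": 0,"ry": 0,"rz": 0,"grip": 20},
    {"tx": 100,"ty": 5,"tz": 0,"rx": 0,"ry": 0,"rz": 0,"grip": 20},
    {"tx": 150,"ty": 8,"tz": 0,"rx": 0,"ry": 0,"rz": 0,"grip": 20},
    {"tx": 195,"ty": 10,"tz": 0,"rx": 0,"ry": 0,"rz": 0,"grip": 20},
    {"tx": 230,"ty": 12,"tz": 0,"rx": 0,"ry": 0,"rz": 0,"grip": 20},
  ],
)

```text
t: 27.48
eef_pos: [508.8, -149.0, 264.9]
eef_rot: [2.371, -2.06, -0.001]
contact_force: [0.2, 0.3, -1.1]
opening: 24.8
```

```bash
python3 -c "
from h import *
go((520.6,-256.5,266),8.1-180)"
```

```text
pos [ 508.8 -149.   264.9] t 27.48 j [ 0.1 -0.1 -0.   0.  -1.7  0.1] F [ 0.2  0.3 -1.1] op 24.8
shift [108.1   3.3  -1.1] turn [ 0.1 -0.  -0.1]
```

Emit:
drive_tool(
  steps=[
    {"tx": 35,"ty": 1,"tz": 0,"rx": 0,"ry": 0,"rz": 0,"grip": 20},
    {"tx": 70,"ty": 2,"tz": 0,"rx": 0,"ry": 0,"rz": 0,"grip": 20},
    {"tx": 98,"ty": 3,"tz": 0,"rx": 0,"ry": 0,"rz": 0,"grip": 20},
    {"tx": 110,"ty": 3.3,"tz": 0,"rx": 0,"ry": 0,"rz": 0,"grip": 20},
    {"tx": 110,"ty": 3.3,"tz": 0,"rx": 0,"ry": 0,"rz": 0,"grip": 20},
  ],
)

```text
t: 28.1
eef_pos: [521.4, -256.5, 264.8]
eef_rot: [2.371, -2.06, -0.002]
contact_force: [-0.6, 1.5, -0.6]
opening: 25.1
```

```bash
python3 -c "
from h import *
go((520.6,-256.5,128),8.1-180)
a=imaging.snapshot('side')[:,:,::-1]
f=lambda i,x,y:cv2.resize(i[y:y+120,x:x+120],None,fx=5,fy=5,interpolation=cv2.INTER_CUBIC)
cv2.imwrite('pics/g1.png',f(a,250,60))"
```

```text
pos [ 521.4 -256.5  264.8] t 28.1 j [-0.1 -0.   0.1 -0.  -1.7  0.2] F [-0.6  1.5 -0.6] op 25.1
shift [ -0.    0.7 136.8] turn [ 0.1  0.  -0. ]
```

View pics/g1.png

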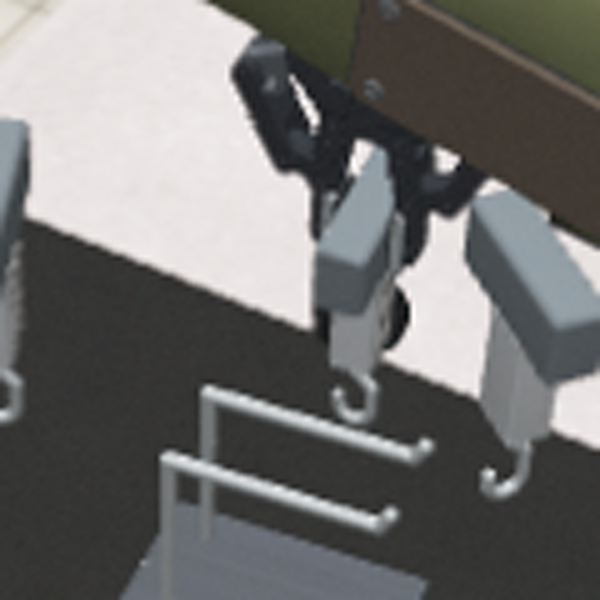

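Same picture as after lifting it out. The scale has not slipped, so lower it into the stand.

Emit:
drive_tool(
  steps=[
    {"tx": 0,"ty": 0.5,"tz": 12,"rx": 0,"ry": 0,"rz": 0,"grip": 20},
    {"tx": 0,"ty": 0.7,"tz": 40,"rx": 0,"ry": 0,"rz": 0,"grip": 20},
    {"tx": 0,"ty": 0.7,"tz": 70,"rx": 0,"ry": 0,"rz": 0,"grip": 20},
    {"tx": 0,"ty": 0.7,"tz": 95,"rx": 0,"ry": 0,"rz": 0,"grip": 20},
    {"tx": 0,"ty": 0.7,"tz": 112,"rx": 0,"ry": 0,"rz": 0,"grip": 20},
  ],
)

```text
t: 28.78
eef_pos: [520.7, -255.0, 151.3]
eef_rot: [2.374, -2.057, -0.003]
contact_force: [-0.5, 1.1, -0.9]
opening: 25.0
```

Emit:
drive_tool(
  steps=[
    {"tx": 0,"ty": 0,"tz": 8,"rx": 0,"ry": 0,"rz": 0,"grip": 20},
    {"tx": 0,"ty": 0,"tz": 15,"rx": 0,"ry": 0,"rz": 0,"grip": 20},
    {"tx": 0,"ty": 0,"tz": 20,"rx": 0,"ry": 0,"rz": 0,"grip": 20},
    {"tx": 0,"ty": 0,"tz": 23,"rx": 0,"ry": 0,"rz": 0,"grip": 20},
    {"tx": 0,"ty": 0,"tz": 24,"rx": 0,"ry": 0,"rz": 0,"grip": 20},
  ],
)

```text
t: 29.4
eef_pos: [521.3, -256.0, 129.5]
eef_rot: [-2.373, 2.058, -0.001]
contact_force: [0.5, -0.5, -1.8]
opening: 25.1
```

```bash
python3 -c "
from h import *
go((520.6,-256.5,127),8.1-180)
a=imaging.snapshot('side')[:,:,::-1]
f=lambda i,x,y:cv2.resize(i[y:y+120,x:x+120],None,fx=5,fy=5,interpolation=cv2.INTER_CUBIC)
cv2.imwrite('pics/g2.png',f(a,250,90))"
```

```text
pos [ 521.3 -256.   129.5] t 29.4 j [-0.1  0.  -0.1  0.  -1.4  0.2] F [ 0.5 -0.5 -1.8] op 25.1
shift [0.4 0.8 2.5] turn [-0. -0.  0.]
```

View pics/g2.png

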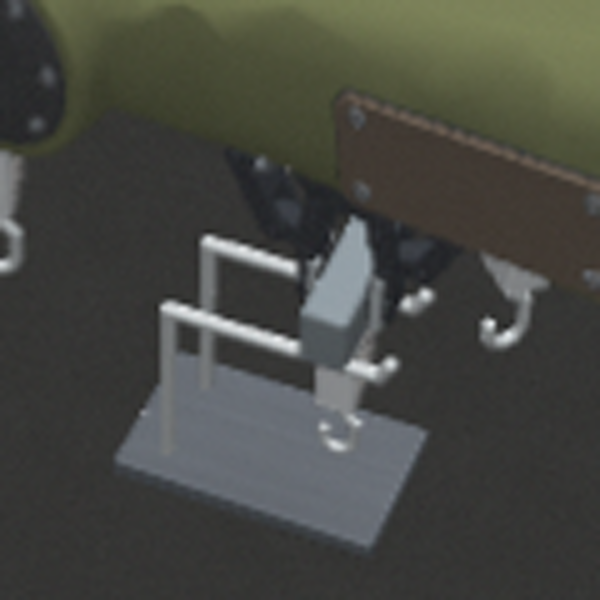

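Lower the last 2.5 mm gently, then open.

Emit:
drive_tool(
  steps=[
    {"tx": 0,"ty": 0,"tz": 1,"rx": 0,"ry": 0,"rz": 0,"grip": 20},
    {"tx": 0,"ty": 0,"tz": 2,"rx": 0,"ry": 0,"rz": 0,"grip": 20},
    {"tx": 0,"ty": 0,"tz": 2.8,"rx": 0,"ry": 0,"rz": 0,"grip": 20},
    {"tx": 0,"ty": 0,"tz": 2.8,"rx": 0,"ry": 0,"rz": 0,"grip": 20},
  ],
)

```text
t: 29.95
eef_pos: [521.3, -256.0, 126.8]
eef_rot: [2.373, -2.058, 0.001]
contact_force: [-0.4, 0.2, 0.7]
opening: 25.0
```

Emit:
drive_tool(
  steps=[
    {"tx": 0,"ty": 0,"tz": 0,"rx": 0,"ry": 0,"rz": 0,"grip": 28},
    {"tx": 0,"ty": 0,"tz": 0,"rx": 0,"ry": 0,"rz": 0,"grip": 40},
    {"tx": 0,"ty": 0,"tz": 0,"rx": 0,"ry": 0,"rz": 0,"grip": 60},
    {"tx": 0,"ty": 0,"tz": 0,"rx": 0,"ry": 0,"rz": 0,"grip": 80},
    {"tx": 0,"ty": 0,"tz": 0,"rx": 0,"ry": 0,"rz": 0,"grip": 85},
  ],
)

```text
t: 30.58
eef_pos: [521.2, -256.0, 126.6]
eef_rot: [2.373, -2.058, 0.0]
contact_force: [0.2, 0.3, 0.6]
opening: 84.7
```

```bash
python3 -c "
from h import *
go((520.6,-256.5,127),8.1-180)
a=imaging.snapshot('side')[:,:,::-1]
f=lambda i,x,y:cv2.resize(i[y:y+120,x:x+120],None,fx=5,fy=5,interpolation=cv2.INTER_CUBIC)
cv2.imwrite('pics/g3.png',f(a,250,90))"
```

```text
pos [ 521.2 -256.   126.6] t 30.57 j [-0.1  0.  -0.1  0.  -1.4  0.2] F [0.2 0.3 0.6] op 84.7
shift [ 0.4  0.7 -0.4] turn [ 0. -0.  0.]
```

View pics/g3.png

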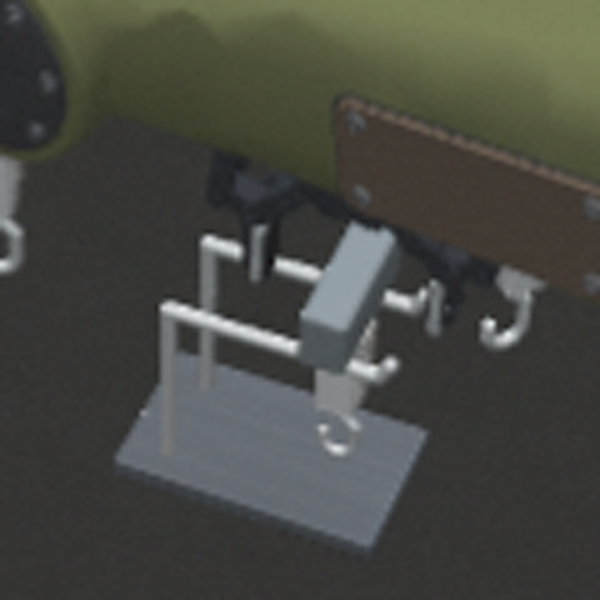

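Resting across both prongs; retreat straight up, then aside.

Emit:
drive_tool(
  steps=[
    {"tx": 0,"ty": 0,"tz": -10,"rx": 0,"ry": 0,"rz": 0,"grip": 85},
    {"tx": 0,"ty": 0,"tz": -40,"rx": 0,"ry": 0,"rz": 0,"grip": 85},
    {"tx": 0,"ty": 0,"tz": -80,"rx": 0,"ry": 0,"rz": 0,"grip": 85},
    {"tx": 0,"ty": 0,"tz": -120,"rx": 0,"ry": 0,"rz": 0,"grip": 85},
    {"tx": 0,"ty": 0,"tz": -145,"rx": 0,"ry": 0,"rz": 0,"grip": 85},
  ],
)

```text
t: 31.25
eef_pos: [521.5, -256.3, 275.1]
eef_rot: [-2.372, 2.058, -0.005]
contact_force: [0.5, 0.1, -1.3]
opening: 84.9
```

Emit:
drive_tool(
  steps=[
    {"tx": -40,"ty": 0,"tz": 0,"rx": 0,"ry": 0,"rz": 0,"grip": 85},
    {"tx": -90,"ty": 0,"tz": 0,"rx": 0,"ry": 0,"rz": 0,"grip": 85},
    {"tx": -140,"ty": 0,"tz": 0,"rx": 0,"ry": 0,"rz": 0,"grip": 85},
    {"tx": -180,"ty": 0,"tz": 0,"rx": 0,"ry": 0,"rz": 0,"grip": 85},
    {"tx": -200,"ty": 0,"tz": 0,"rx": 0,"ry": 0,"rz": 0,"grip": 85},
  ],
)

```text
t: 31.88
eef_pos: [492.7, -56.3, 272.7]
eef_rot: [-2.374, 2.055, -0.002]
contact_force: [-0.1, 0.4, 0.2]
opening: 84.9
```

Emit:
drive_tool(
  steps=[
    {"tx": 0,"ty": 0,"tz": 0,"rx": 0,"ry": 0,"rz": 0,"grip": 85},
    {"tx": 0,"ty": 0,"tz": 0,"rx": 0,"ry": 0,"rz": 0,"grip": 85},
    {"tx": 0,"ty": 0,"tz": 0,"rx": 0,"ry": 0,"rz": 0,"grip": 85},
    {"tx": 0,"ty": 0,"tz": 0,"rx": 0,"ry": 0,"rz": 0,"grip": 85},
  ],
)

```text
t: 32.38
eef_pos: [493.0, -58.6, 271.5]
eef_rot: [2.372, -2.059, 0.0]
contact_force: [0.1, -0.7, -0.3]
opening: 85.1
```

```bash
python3 -c "
from h import *
go((520.6,-256.5,127),8.1-180)
cv2.imwrite('pics/z1.png',imaging.snapshot('side')[:,:,::-1])
cv2.imwrite('pics/z2.png',imaging.snapshot('top')[:,:,::-1])"
```

```text
pos [493.  -58.6 271.5] t 32.38 j [ 0.3 -0.2 -0.1  0.  -1.7 -0.1] F [ 0.1 -0.7 -0.3] op 85.1
shift [199.8   0.4 144.5] turn [ 0. -0. -0.]
```

View pics/z1.png

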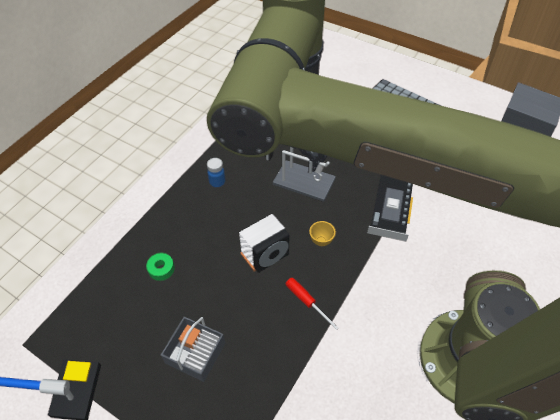

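View pics/z2.png

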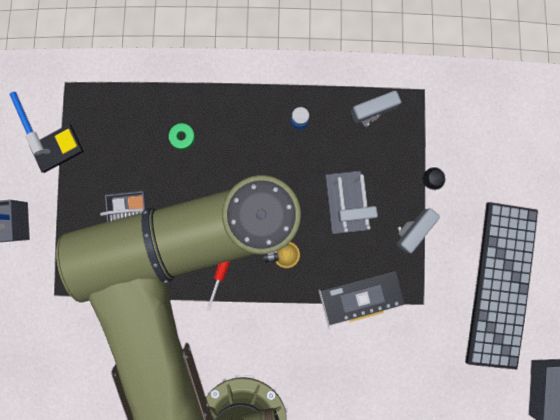

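```bash
python3 -c "
from station import r
print(r.finish_job())"
```

```text
the job is handed in; nothing more can be done
None
```

I took the scale out of its stand, hooked the basket and lifted it slowly. It hung still for over 2 s before I set it down, unhooked it and hung the scale back. The job was handed in at about 32 s of the 72 s allowed.

**The hang:** the orange heat sink in the basket stayed still in the top view, to 0.03 px. The basket was about 15 mm clear of the bench, a figure I inferred from how far its image shifted when it was set down. My other height estimates disagreed: about 11 mm from the wrist force and up to about 24 mm from the first image estimates. All of them lie inside the 8 to 30 mm band. The side camera could not confirm the height because the arm blocked its view. The basket reads roughly 0.55 kg.

**One fault on the way:** on the first approach the scale pushed against the wire handle with about 5 N, probably with the plunger under the housing. This nudged the basket slightly, and it settled back when I withdrew. I came in again 5 mm higher without contact.

**Final checks:**
- **Basket:** it stands upright and off the hook, about 2 mm from where it started.
- **Scale:** its bar lies across both prongs, at the same image position as at the start.
- **Bystanders:** those in view look unmoved.
- **Gripper:** it is open and clear of everything.

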